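# Refit the return spring and palm knob of a specimen levelling press

## Robot

A 7-joint arm with a two-finger parallel gripper is mounted at the origin on a cart in front of the work surface, level with it; the furniture and walls round the work are solid. World frame = base frame: x ahead of the robot, y to its left, z up, the work surface at z = 0. Lengths are in m, angles in rad, forces in N, time in s.
With the tool pointing down it reaches from about 0.4 to 0.85 m from the base axis. Payload 10.4 kg.
Tool frame: the origin (TCP) lies at the very end of the fingers, on their centre line; the grasp point (between the pads) lies 19 mm behind it (grip_point_offset is the distance from the TCP to the grasp point, in m); z points along the fingers, y is the direction in which the jaws open and shut (so a half turn about z gives the same grasp; the last joint's range is limited). The gripper opens to 87 mm and grips with 3 to 60 N. Pads are 19 mm wide; open, the fingers measure 117 mm over their backs; the gripper's body (75 mm by 190 mm) begins 51 mm behind the grasp point.
Start: joints at [1.094, 0.332, -0.065, 1.46, 0.022, 1.35, -0.088], TCP at [0.274, -0.562, 0.223] pointing down, gripper open.
Joint ranges: [-2.6, 2.6], [-0.5, 2.12], [-1.47, 1.34], [0.16, 2.42], [-1.27, 4.41], [0.06, 2.06], [-2.6, 2.6]. Speed limits (rad/s): [2.22, 2.22, 2.79, 2.79, 3.14, 3.14, 3.14].

## Interface

Orientations are given as a unit quaternion [w, x, y, z].
In Python, from rig import get_obs, camera, camera_params, hand_in, grip_point_offset gives the robot as it stands.
- The arm moves only by the shell command python3 -m crank 'ROWS' [OPENING] [FORCE]. ROWS is JSON, a list of rows, each a list of 6 numbers: the shift along the tool's x, y, z in mm, then the turn, a rotation vector about the tool's x, y, z in degrees. In form: [[tx, ty, tz, wx, wy, wz], ...]. A call has 1 to 20 rows; each row is the pose to reach, as a shift and turn from the pose commanded when the call began, along the tool's axes at that moment; what a row does not reach only later rows make up. A row lasts 1/10 s, in which the tool goes at most 50 mm and 8.59 degrees, less where a joint would pass 70% of its speed; a pose out of reach is approached as far as the arm can. A call with a gripper value outside its range is refused whole. OPENING is the finger opening in mm, from 0 to 87, set as the call begins (- or left out, the last holds). The fingers move at their own pace and stop on an object; FORCE is the grip in N (left out, the last holds). Time passes only in rows, so rows that repeat a pose let the fingers close. It gives the time, the measured TCP pose, the force and the opening at its end, in the units of the state.
- get_obs(): the state, without advancing time (a new reading comes with each control period).
- camera(name): name is "scene" or "top" or "wrist"; returns (picture, depth): 420x560x3 uint8, blue, green, red; 420x560 float32, m along the optical axis (not along the pixel's ray), 0 where there is no reading.
- camera_params(name): a dict with "fx", "fy", "cx", "cy" (pixels), "world_to_cam" (4x4, takes a point from world to camera coordinates). Camera axes: x right, y up, looking along -z (the intrinsics and any distortion apply to the point x, -y, -z); pixel columns grow to the right and rows downward; lengths in m; the calibration is good to about 2 mm. A picture is of the moment at which its call begins: read the wrist's pose just before it. camera_params takes no time and is no camera call; for the wrist camera it gives the pose at the moment of the call.
- hand_in(): hands the job in, once; it reports no verdict.
The state is a dict: "time_s": time; "q": joint angles; "qd": joint speeds; "joint_torque": joint torques, N m; "eef_pos": TCP position; "tcp_rot": TCP orientation; "force": force on the tool from outside, world axes, zero at the start; "wrist_torque": the same for the moment, N m; "width": opening from 0.0 (shut) to 1.0 (fully open).
Only numpy, scipy, OpenCV 4.12 (cv2) and the standard library are available. Lean on these libraries where they do the work, as an engineer would, in place of code of your own. Each camera call takes 0.05 s, during which the arm holds its last target.

## Task

Reassemble the small hand press: thread the return spring, tang end down, over the ram until it sits fully home on the boss, easing it round by small twists when the tang catches so that the tang finds a keyway, and never forcing the spring. Then put the palm knob on the ram, press it fully down against the spring and turn it clockwise to its stop so that it locks, and let go: the spring must then hold the ram up. Leave the other things on the bench where they are.

Things in the scene. Friction and masses are not known exactly. Their poses are not given: they have to be found in the camera images.
- press: Grey hand press for levelling specimens, fixed: base 116 x 84 x 14 mm, column at the back, short arm with an upright round boss 38 mm wide; only the ram stands higher than the boss. Origin on the bench under the ram's axis, z up, x from the ram towards the column (base x -50 to +66 mm, y -42 to +42). A resin specimen mount stands on the base under the ram.
- seat (a point): The spring's seat: centre of the flat brass top of the boss, 86 mm above the bench, on the ram's axis.
- ram_top (a point): Centre of the ram's upper end, a steel rod 16 mm in diameter with a 1.6 mm chamfer; 50 mm above the seat while the ram is down. Two opposite keyways, each 5.2 mm wide and 5 mm deep, run from the end down to below the seat. They lie roughly along the press's x axis but may stand turned by up to 60 degrees either way: not shown by this frame, to be seen or felt. The rod itself does not turn.
- bayonet (a point): Point on the ram's axis 10 mm below ram_top, at the bayonet grooves for the knob's pins: each groove (6 mm high) leads from a keyway clockwise, seen from above, for about 75 degrees to a stop; there its roof has a pocket 3 mm deep, into which the spring lifts the pin when the knob is let go, which locks it. This frame does not turn with the rod either.
- ram (a joint): Height of the ram, m: 0 = down, resting on the specimen mount (as it lies without its spring), 0.006 = up at its top stop. Only the return spring can hold it up; it weighs about 1 N and slides easily.
- spring: Return spring, 2.6 mm steel wire, standing on its tang end: 53 mm long, 23.8 mm outside, 18.6 mm inside, 75 g, rate 0.7 N per mm, solid after 24 mm. Origin: centre of the lower end face, z up. The wire's lower end is bent inwards as a tang 2.6 mm thick, on the +x side, pointing to the axis and ending 3.4 mm short of it; it must run down one of the two keyways, either one.
- spring_head (a point): Centre of the spring's upper end face, 53 mm above its origin when relaxed. The uppermost 12 mm are closed coils that can be gripped like a tube; the open coils below give way.
- knob: Aluminium palm knob standing on its open end: 44 mm across, 38 mm high, with two flats 34 mm apart, facing its +y and -y, to grip it by; 40 to 85 g. Origin: centre of the lower face, z up. Bore from below 18 mm wide, 14.3 mm deep, mouth chamfered. When its roof meets the ram's end, the pins are level with the bayonet grooves; locked, the lower face is 9.6 mm below ram_top.
- knob_pins (a point): On the knob's axis 4 mm above its lower face, at the height of its two bayonet pins, 3.2 mm thick: they stick into the bore from its +x and -x side and end 3.4 mm short of the axis. Same axes as the knob.
- oil_bottle: Small oil bottle with a red spout, 39 mm across, 135 mm high, standing; origin under its centre. A bystander.
- resin_mount: Black resin specimen mount, 30 mm across, 17 mm high, on the bench; origin under its centre. A bystander (not the one in the press).
Not all that is in view belongs to the job. Several things look just like the knob: the one meant starts farthest from the robot's base.

How it is judged:
By the outcome, as a careful person would: the job done as asked, in the order asked, and still so for the second after the job is handed in, with the robot touching nothing.
It also fails if it takes over 70 s, if anything falls off the work surface, if the arm or the gripper's body presses on something with over 40 N, if the wrist force passes 120 N, or if a joint passes its speed limit or range.

## Working session

There is one attempt and no reset: what is moved stays moved. The work goes in short steps, Python scripts to look and compute and a shell command to move; the robot and the scene stay as the last step left them, time stands still between calls to the robot, and variables do not carry over. Pictures are saved under pics/ and viewed, and the job is handed in when it is done.

```bash
ls; mkdir -p pics; python3 - <<'E'
from rig import *
import cv2,json
o=get_obs(); print({k:o[k] for k in o})
print(grip_point_offset)
for n in ["scene","top","wrist"]:
    p=camera_params(n); print(n,p)
    im,d=camera(n); cv2.imwrite(f"pics/{n}0.png",im)
    import numpy as np; np.save(f"pics/{n}0.npy",d)
E
```

```text
pics
{'time_s': 0.0, 'q': array([ 1.09442419,  0.33289796, -0.06472613,  1.46094497,  0.02160815,
        1.3499386 , -0.0884894 ]), 'qd': array([ 0.00091016,  0.00074564, -0.00092625, -0.00197496,  0.00162514,
        0.00024974, -0.0013517 ]), 'joint_torque': array([ 1.23325544e-04, -6.23268700e+01,  2.45160400e-02, -3.89890552e+01,
       -6.14643702e-02,  4.00704704e-02,  1.14072068e-04]), 'eef_pos': array([ 0.27380188, -0.56138361,  0.22173599]), 'tcp_rot': array([-7.18592670e-04,  9.74364767e-01,  2.24972764e-01, -2.01812804e-04]), 'force': array([-0.09104462,  0.01862691, -0.74513555]), 'wrist_torque': array([-0.02447281, -0.02134912,  0.00114464]), 'width': 0.9997416601611872}
0.0187
scene {'fx': 440.77992431106213, 'fy': 440.77992431106213, 'cx': 269.12698689072107, 'cy': 210.77812008230265, 'world_to_cam': array([[ 0.62375361, -0.78120817,  0.02540124, -0.40543751],
       [ 0.37418837,  0.32698627,  0.86779205, -0.23616945],
       [-0.6862321 , -0.53178358,  0.49627788, -0.62449079],
       [ 0.        ,  0.        ,  0.        ,  1.        ]])}
top {'fx': 500.35700839980
[... 208 characters left out ...]
 -1.94981913e-02,  7.27813091e-02,
        -5.21383607e-01],
       [-7.27765739e-02,  9.53257061e-04,  9.97347814e-01,
        -1.06552932e+00],
       [ 0.00000000e+00,  0.00000000e+00,  0.00000000e+00,
         1.00000000e+00]])}
wrist {'fx': 349.11345266873235, 'fy': 349.11345266873235, 'cx': 280.0444305927886, 'cy': 207.19613278246896, 'world_to_cam': array([[ 4.37817167e-01, -8.99063536e-01, -9.41492425e-04,
        -6.24407776e-01],
       [ 8.65115375e-01,  4.21570009e-01, -2.71761136e-01,
         3.20396115e-02],
       [ 2.44727433e-01,  1.18167191e-01,  9.62364275e-01,
        -3.90956872e-01],
       [ 0.00000000e+00,  0.00000000e+00,  0.00000000e+00,
         1.00000000e+00]])}
```

View pics/scene0.png

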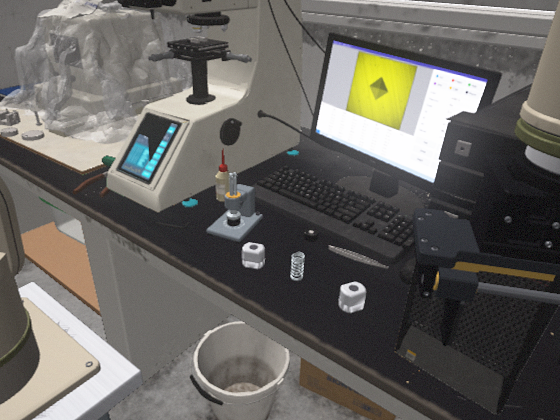

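View pics/top0.png

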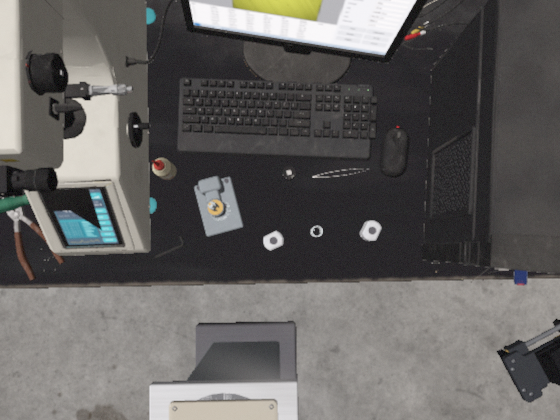

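View pics/wrist0.png

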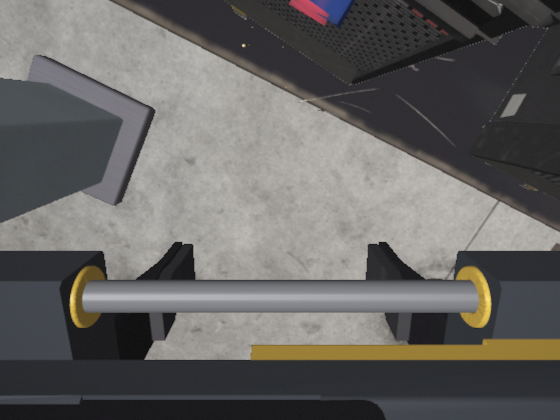

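```bash
cat > h.py <<'E'
import numpy as np,cv2
from rig import *
def ray(P,u,v):
    M=P["world_to_cam"];R=M[:3,:3];t=M[:3,3]
    d=np.array([(u-P["cx"])/P["fx"],-(v-P["cy"])/P["fy"],-1.0])
    return -R.T@t,R.T@d
def onz(P,u,v,z):
    o,d=ray(P,u,v); s=(z-o[2])/d[2]; return o+s*d
def pt(P,u,v,dep):
    o,d=ray(P,u,v); return o+dep*d
def proj(P,p):
    c=P["world_to_cam"]@np.append(p,1); return P["cx"]+P["fx"]*c[0]/-c[2],P["cy"]-P["fy"]*c[1]/-c[2]
def tri(P1,a,P2,b):
    o1,d1=ray(P1,*a);o2,d2=ray(P2,*b)
    d1/=np.linalg.norm(d1);d2/=np.linalg.norm(d2)
    A=np.stack([d1,-d2],1);s=np.linalg.lstsq(A,o2-o1,rcond=None)[0]
    x=o1+s[0]*d1;y=o2+s[1]*d2
    return (x+y)/2,np.linalg.norm(x-y)
E
python3 - <<'E'
from h import *
im=cv2.imread("pics/top0.png")
d=np.load("pics/top0.npy");P=camera_params("top")
c=im[140:270,140:400];cv2.imwrite("pics/topc.png",cv2.resize(c,None,fx=3,fy=3,interpolation=cv2.INTER_CUBIC))
for n,u,v in [("knobA",273,240),("knobB",371,231),("spring",316,231),("ram",217,207),("boss",211,210),("bottle",163,168),("resin",289,173),("base",225,230),("bench",300,210)]:
    w=d[v-8:v+9,u-8:u+9]; w=w[w>0]
    print(n,d[v,u],pt(P,u,v,d[v,u]).round(4) , w.min() if len(w) else None, pt(P,u,v,w.min()).round(3))
im=cv2.imread("pics/scene0.png")
cv2.imwrite("pics/scenec.png",cv2.resize(im[140:320,180:380],None,fx=3.3,fy=3.3,interpolation=cv2.INTER_CUBIC))
E
```

```text
knobA 1.0598621 [ 0.4543 -0.1135  0.0389] 1.0549668 [ 0.454 -0.114  0.044]
knobB 1.0634825 [ 0.4693 -0.3221  0.0366] 1.0568221 [ 0.469 -0.321  0.043]
spring 1.0975634 [ 0.4726 -0.2077  0.0026] 1.0446194 [ 0.471 -0.204  0.056]
ram 1.0180683 [ 0.5229 -0.0014  0.0857] 0.9649451 [ 0.519 -0.008  0.139]
boss 1.0148152 [0.5168 0.0105 0.0885] 0.9649451 [0.513 0.004 0.138]
bottle 1.0287762 [0.6059 0.1094 0.081 ] 0.98699266 [0.599 0.1   0.122]
resin 1.092354 [ 0.5999 -0.1509  0.017 ] 1.0870423 [ 0.599 -0.151  0.022]
base 1.0842237 [ 0.4782 -0.0096  0.0162] 1.081293 [ 0.478 -0.01   0.019]
bench 1.1032732 [ 5.196e-01 -1.738e-01  2.000e-04] 1.0971456 [ 0.519 -0.174  0.006]
```

View pics/topc.png

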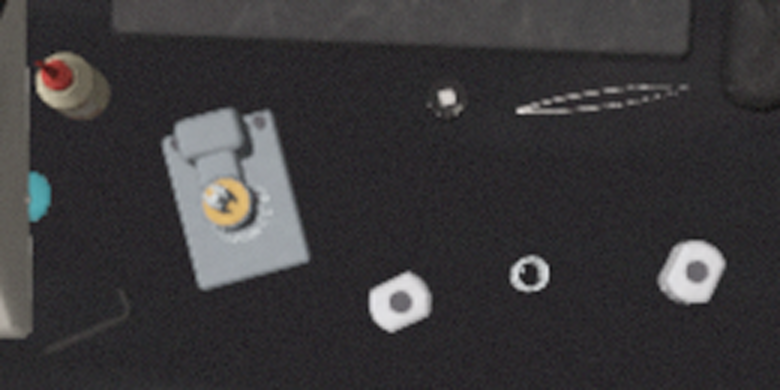

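View pics/scenec.png

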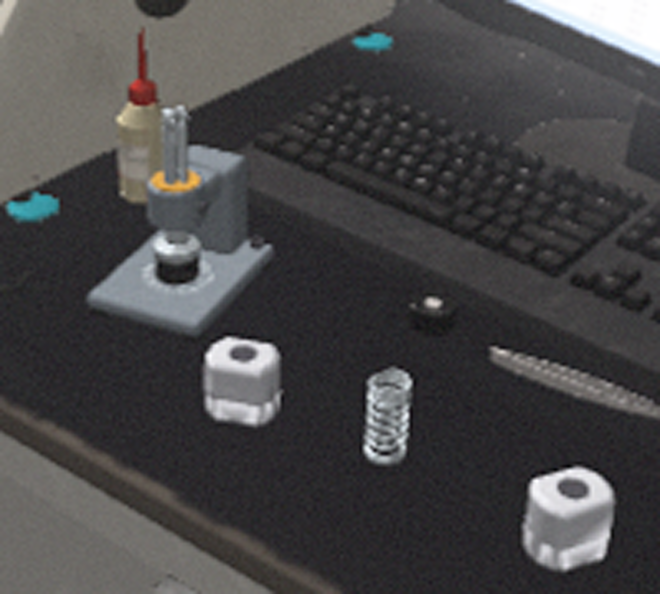

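```bash
cat >> h.py <<'E'
from scipy.spatial.transform import Rotation as Ro
def tool():
    o=get_obs();q=o["tcp_rot"];R=Ro.from_quat([q[1],q[2],q[3],q[0]]).as_matrix()
    return R,np.array(o["eef_pos"]),o
def st():
    R,p,o=tool(); a=np.degrees(np.arctan2(R[1,0],R[0,0]))
    print("t",round(o["time_s"],2),"p",(p*1000).round(1),"xaxis ang",a.round(2),"z",R[:,2].round(4),"F",np.round(o["force"],1),"T",np.round(o["wrist_torque"],2),"w",round(o["width"]*87,1),"q7",np.round(o["q"],2))
E
python3 - <<'E'
from h import *
R,p,o=tool(); st()
M=camera_params("wrist")["world_to_cam"];c=-M[:3,:3].T@M[:3,3]
print("cam in tool",(R.T@(c-p)).round(4)); print("cam axes(rows) in tool",(M[:3,:3]@R).round(3))
print(R.round(3))
# point cloud heights grid top
P=camera_params("top");d=np.load("pics/top0.npy")
v,u=np.mgrid[0:420:1,0:560:1]
K=np.stack([(u-P["cx"])/P["fx"],-(v-P["cy"])/P["fy"],-np.ones_like(u,float)],-1)*d[...,None]
W=(K-P["world_to_cam"][:3,3])@P["world_to_cam"][:3,:3]
np.save("pics/W.npy",W)
for x0 in np.arange(.3,.8,.05):
    r=[]
    for y0 in np.arange(.25,-.6,-.05):
        m=(abs(W[...,0]-x0)<.025)&(abs(W[...,1]-y0)<.025)&(d>0)
        r.append(f"{W[...,2][m].max()*1000:5.0f}" if m.any() else "  -  ")
    print(round(x0,2)," ".join(r))
E
```

```text
t 0.15 p [ 273.9 -561.5  222. ] xaxis ang 26.0 z [-5.e-04  1.e-03 -1.e+00] F [0.2 0.1 1.1] T [-0.02  0.    0.02] w 87.0 q7 [ 1.09  0.33 -0.06  1.46  0.02  1.35 -0.09]
cam in tool [ 0.075  -0.     -0.1625]
cam axes(rows) in tool [[-0.001  1.    -0.   ]
 [ 0.962  0.001  0.272]
 [ 0.272 -0.    -0.962]]
[[ 0.899  0.438 -0.   ]
 [ 0.438 -0.899  0.001]
 [-0.    -0.001 -1.   ]]
0.3  -787  -788  -790  -787  -788  -787  -785  -790  -786  -787  -788  -790  -785  -794  -786   394   351
0.35     5     5     5     5     5     5     4     3     4     4     3     5     5     5     5   269   268
0.4     6     4     9     6     6     6     6     6     6     6     5     6     8     5   379   379   378
0.45   109   109   105    11    18    20     7    43    42    55     6    42    43     5   379   378   378
0.5   469   477   470     6    19   139    19     5     5    55     7    41    41     6   367   367   367
0.55   473   538   538     5    84   137    17     5     5     8     5     6     5     6   367   368   367
0.6   209   541   540   135    84    84    14     5    22    12    11    12    35    38   367   367   367
0.65   255   543   542   188    21    21    22    22    23    22    23    30    36    38   368   367   366
0.7   254   544   543   338    34    34    35    34    35    37    35    36    35    34   368   368   368
0.75   266   544   543    37    40    40    40    41    40    40    41    41    39     7   367   368   368
```

```bash
cat >> h.py <<'E'
def go(*tg):
    """world target (x,y,z mm, yaw deg of tool x axis) -> rows in current tool frame (tilt kept vertical)"""
    R,p,o=tool()
    for x,y,z,a in tg:
        d=R.T@(np.array([x,y,z])-p*1000)
        a=np.radians(a);T=np.array([[np.cos(a),np.sin(a),0],[np.sin(a),-np.cos(a),0],[0,0,-1]])
        w=Ro.from_matrix(R.T@T).as_rotvec(degrees=True)
        print([float(v) for v in np.r_[d.round(1),w.round(2)]])
E
python3 - <<'E'
from h import *
go((274,-320,222,26),(396,-207,150,0))
E
```

```text
[106.0, -217.0, 0.2, -0.06, 0.0, 0.0]
[265.2, -265.0, 72.2, -0.06, 0.01, 26.0]
```

```bash
python3 -m crank '[[106,-217,0,0,0,0],[106,-217,0,0,0,0],[106,-217,0,0,0,0],[106,-217,0,0,0,0],[106,-217,0,0,0,0],[265,-265,72,0,0,26],[265,-265,72,0,0,26],[265,-265,72,0,0,26],[265,-265,72,0,0,26],[265,-265,72,0,0,26],[265,-265,72,0,0,26]]' 50 10
python3 - <<'E'
from h import *
st(); im,d=camera("wrist");cv2.imwrite("pics/w1.png",im); np.save("pics/w1.npy",d)
go((396,-207,80,0))
E
```

```text
time_s: 1.25
eef_pos: [0.3962, -0.2064, 0.1499]
tcp_rot: [-0.0, 1.0, 0.002, -0.001]
force: [-1.0, -1.0, 0.5]
width: 0.574
t 1.25 p [ 396.2 -206.4  149.9] xaxis ang 0.19 z [-1.2e-03  8.0e-04 -1.0e+00] F [-1.  -1.   0.5] T [-0.01  0.07 -0.05] w 50.0 q7 [ 0.81  0.02 -0.43  1.98  0.01  1.14 -1.19]
[0.4, -0.6, 70.4, -0.01, 0.04, 0.07]
```

View pics/w1.png

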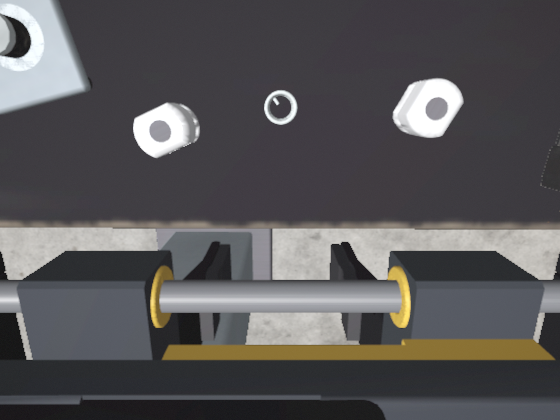

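The wrist picture shows the spring at (280,107) with its tang pointing in from the upper left. The two knob lookalikes are A at (160,130), about 0.47 m from the base, and B at (436,108), about 0.57 m. B is the farthest, so B is the one meant. I'll go lower for detail.

```bash
python3 -m crank '[[0,0,70,0,0,0],[0,0,70,0,0,0],[0,0,70,0,0,0]]'
python3 - <<'E'
from h import *
st(); P=camera_params("wrist"); im,d=camera("wrist");cv2.imwrite("pics/w2.png",im); np.save("pics/w2.npy",d)
import pickle;pickle.dump(P,open("pics/w2.pkl","wb"))
u,v=map(int,proj(P,np.array([.471,-.206,.053])));print(u,v)
u=max(u,60);v=max(v,60)
cv2.imwrite("pics/w2s.png",cv2.resize(im[v-60:v+60,u-60:u+60],None,fx=5,fy=5,interpolation=cv2.INTER_CUBIC))
u,v=map(int,proj(P,np.array([.469,-.322,.038])));print(u,v)
im1=cv2.imread("pics/w1.png")
cv2.imwrite("pics/w1k.png",cv2.resize(im1[50:170,376:506],None,fx=5,fy=5,interpolation=cv2.INTER_CUBIC))
E
```

```text
time_s: 1.6
eef_pos: [0.3935, -0.208, 0.0786]
tcp_rot: [-0.001, 1.0, -0.001, -0.002]
force: [-0.1, -0.3, 0.2]
width: 0.574
t 1.6 p [ 393.5 -208.    78.6] xaxis ang -0.1 z [-0.0039  0.0018 -1.    ] F [-0.1 -0.3  0.2] T [-0.    0.01 -0.  ] w 49.9 q7 [ 0.8   0.11 -0.43  2.06  0.06  0.99 -1.23]
276 103
484 106
```

View pics/w2.png

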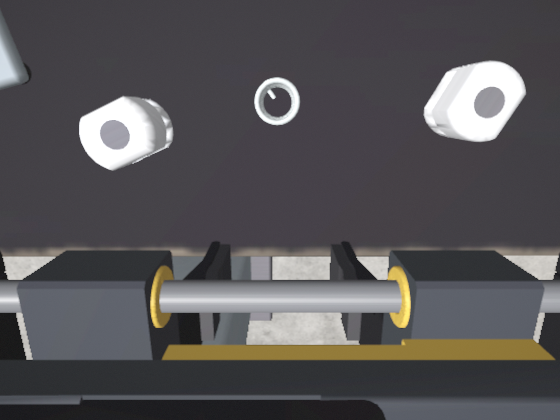

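View pics/w2s.png

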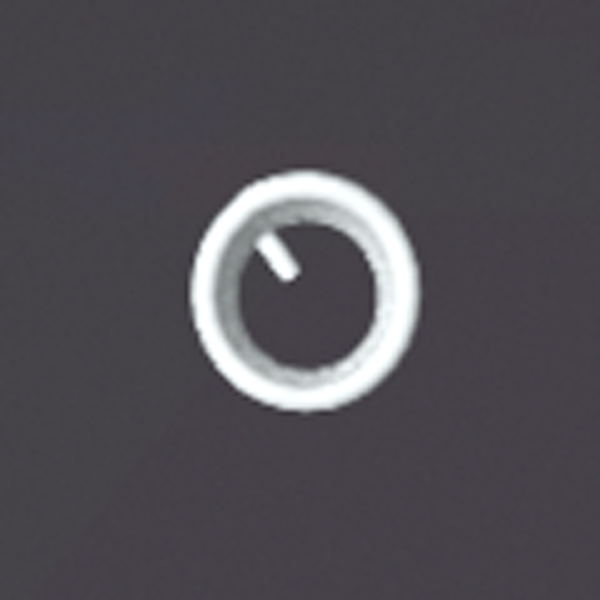

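View pics/w1k.png

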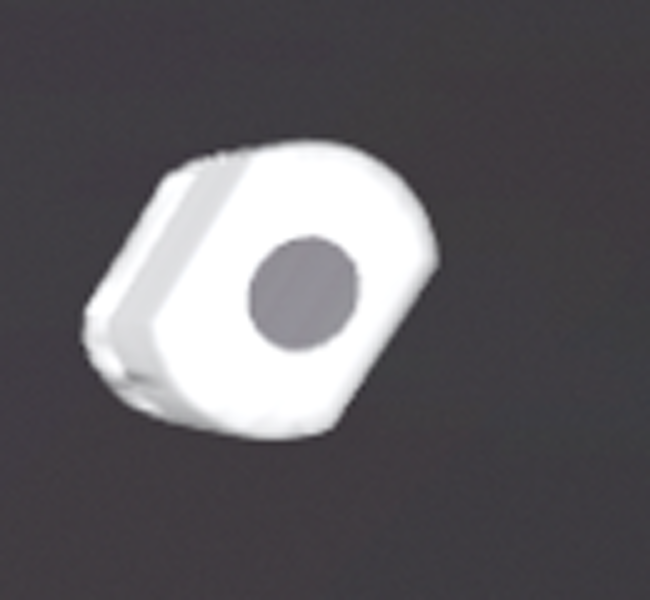

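```bash
python3 - <<'E'
from h import *
import pickle
P=camera_params("wrist"); st(); im,d=camera("wrist");cv2.imwrite("pics/w3.png",im)
pickle.dump(P,open("pics/w3.pkl","wb"))
g=cv2.cvtColor(im,cv2.COLOR_BGR2GRAY)
m=(g>140).astype(np.uint8)
roi=np.zeros_like(m);roi[60:150,230:330]=m[60:150,230:330]
cs,h=cv2.findContours(roi,cv2.RETR_CCOMP,cv2.CHAIN_APPROX_NONE)
for c,hh in zip(cs,h[0]):
    if len(c)>20: 
        e=cv2.fitEllipse(c);print(hh[3],e,onz(P,*e[0],.053).round(4), "diam mm @top",onz(P,e[0][0]+e[1][0]/2,e[0][1],.053)-onz(P,e[0][0]-e[1][0]/2,e[0][1],.053))
cv2.imwrite("pics/w3s.png",cv2.resize(im[40:160,220:340],None,fx=5,fy=5,interpolation=cv2.INTER_CUBIC))
cv2.imwrite("pics/w3k.png",cv2.resize(im[30:180,410:560],None,fx=4,fy=4,interpolation=cv2.INTER_CUBIC))
E
```

```text
t 1.65 p [ 394.8 -208.3   80.4] xaxis ang -0.09 z [-1.6e-03  5.0e-04 -1.0e+00] F [0.2 0.1 1.4] T [ 0.05  0.05 -0.03] w 49.8 q7 [ 0.8   0.11 -0.43  2.06  0.06  0.99 -1.23]
-1 ((275.9526062011719, 103.75540161132812), (44.15487289428711, 46.42418670654297), 179.50787353515625) [ 0.4722 -0.206   0.053 ] diam mm @top [-4.98806065e-05 -2.30244082e-02  0.00000000e+00]
0 ((276.0977478027344, 104.66377258300781), (29.354637145996094, 30.565263748168945), 51.473876953125) [ 0.4718 -0.206   0.053 ] diam mm @top [-3.31814494e-05 -1.53173074e-02  0.00000000e+00]
```

View pics/w3s.png

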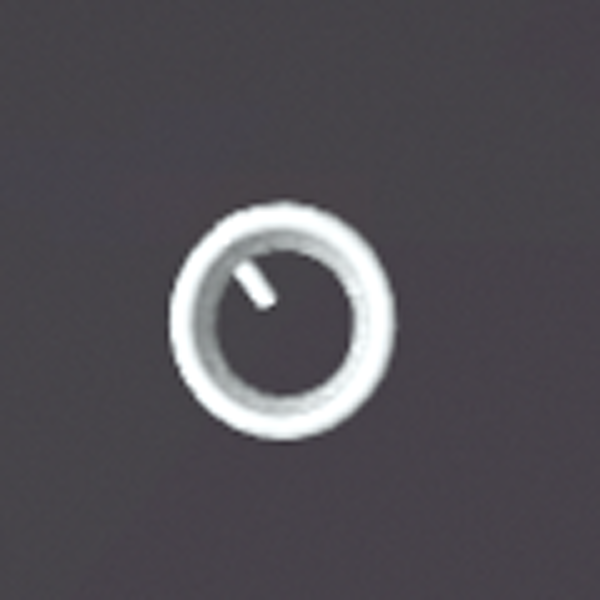

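View pics/w3k.png

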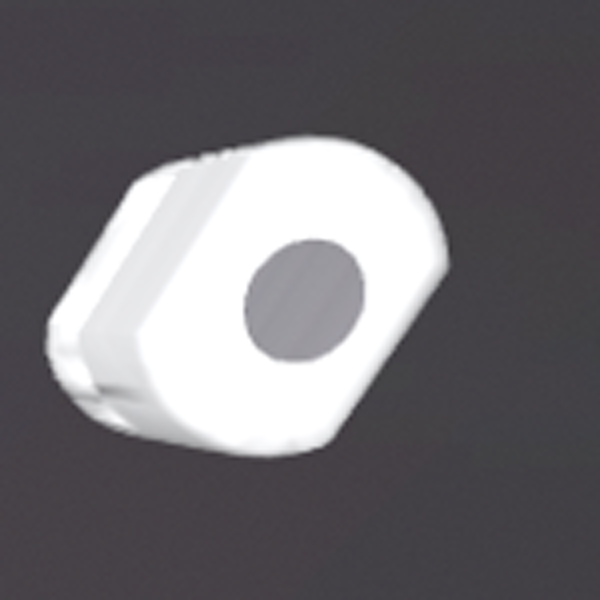

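```bash
python3 - <<'E'
from h import *
import pickle
P=pickle.load(open("pics/w3.pkl","rb"))
a=onz(P,220+240/5,40+268/5,.0013);b=onz(P,220+266/5,40+300/5,.0013)
print("tang",a.round(4),b.round(4), "dir outward",np.degrees(np.arctan2(*(a-b)[[1,0]])).round(1), np.linalg.norm(a-b))
c=np.array([.4721,-.206])
for q in (a,b): print(np.degrees(np.arctan2(q[1]-c[1],q[0]-c[0])).round(1),np.linalg.norm(q[:2]-c)*1000)
f=lambda x,y: onz(P,410+x/4,30+y/4,.038)
k=f(305,300);print("knob",k.round(4),np.hypot(*k[:2]))
for s in [((448,268),(328,445)),((245,155),(137,333))]:
    p,q=f(*s[0]),f(*s[1]);dd=p-q;n=np.array([-dd[1],dd[0]])/np.hypot(*dd[:2])
    print("flat dir",np.degrees(np.arctan2(dd[1],dd[0])).round(1),"dist",(n@(p-k)[:2]*1000).round(1),p.round(3),q.round(3))
P1=camera_params("top")
im=cv2.imread("pics/top0.png")
# press: base corners from topc (scale3, off 140,140)
E
```

```text
tang [ 0.4792 -0.2002  0.0013] [ 0.4752 -0.2036  0.0013] dir outward 40.1 0.005273574583555924
39.1 9.209366683005339
37.9 3.937449457903419
knob [ 0.4715 -0.3242  0.038 ] 0.572196615999984
flat dir -27.7 dist -15.1 [ 0.476 -0.344  0.038] [ 0.451 -0.331  0.038]
flat dir -26.7 dist 18.6 [ 0.491 -0.313  0.038] [ 0.467 -0.301  0.038]
```

```bash
python3 - <<'E'
from h import *
W=np.load("pics/W.npy");z=W[...,2]
for x0 in np.arange(.36,.56,.02):
    m=(abs(W[...,0]-x0)<.01)&(z>.06)&(W[...,1]<-.34)&(z<.6); m2=(abs(W[...,0]-x0)<.01)&(z>.15)&(W[...,1]>.1)&(z<.6)
    print(round(x0,2),"printer max y",W[...,1][m].max() if m.any() else None, z[m].min() if m.any() else None,"micro min y",W[...,1][m2].min() if m2.any() else None)
go((444,-3,130,0))
E
```

```text
0.36 printer max y -0.5185144809553685 0.26411027939625714 micro min y None
0.38 printer max y -0.5146291723030597 0.2551859285122944 micro min y None
0.4 printer max y -0.4300456894233128 0.06486857888789103 micro min y None
0.42 printer max y -0.42942656360422077 0.06124701235231507 micro min y None
0.44 printer max y -0.4315702162365011 0.06001127977973277 micro min y None
0.46 printer max y -0.43491113150333854 0.0609826098948205 micro min y None
0.48 printer max y -0.4358985165605453 0.060325241009517944 micro min y None
0.5 printer max y -0.43629021074556235 0.06316919624358369 micro min y None
0.52 printer max y -0.43878968840541316 0.06438153741930483 micro min y 0.1563820984679061
0.54 printer max y -0.44049603576114954 0.062275531947456546 micro min y 0.15509774019082703
0.56 printer max y -0.44274833767697885 0.06437278474868513 micro min y 0.15558500014590693
[47.8, -205.5, -48.5, 0.04, -0.03, -0.07]
```

```bash
python3 -m crank '[[20,0,-80,0,0,0],[20,0,-80,0,0,0],[48,-205,-48,0,0,0],[48,-205,-48,0,0,0],[48,-205,-48,0,0,0],[48,-205,-48,0,0,0],[48,-205,-48,0,0,0],[48,-205,-48,0,0,0]]'
python3 - <<'E'
from h import *
import pickle
st(); P=camera_params("wrist"); im,d=camera("wrist");cv2.imwrite("pics/w4.png",im); np.save("pics/w4.npy",d)
pickle.dump(P,open("pics/w4.pkl","wb"));st()
u,v=map(int,proj(P,np.array([.519,-.003,.136])));print(u,v);v=max(v,75)
cv2.imwrite("pics/w4s.png",cv2.resize(im[v-75:v+75,u-75:u+75],None,fx=4,fy=4,interpolation=cv2.INTER_CUBIC));print(u-75,v-75)
E
```

```text
time_s: 2.5
eef_pos: [0.4449, -0.0014, 0.1301]
tcp_rot: [0.0, 1.0, 0.002, 0.001]
force: [-0.5, -0.6, -0.1]
width: 0.576
t 2.5 p [444.9  -1.4 130.1] xaxis ang 0.18 z [ 2.4e-03 -7.0e-04 -1.0e+00] F [-0.5 -0.6 -0.1] T [-0.04 -0.01 -0.01] w 50.1 q7 [ 0.56  0.05 -0.66  2.    0.04  1.1  -1.69]
t 2.55 p [444.7  -3.1 129.9] xaxis ang 0.03 z [ 0.0019 -0.001  -1.    ] F [ 0.1 -1.1 -0.3] T [ 0.04  0.06 -0.01] w 49.9 q7 [ 0.56  0.05 -0.66  2.    0.04  1.1  -1.69]
285 110
210 35
```

View pics/w4.png

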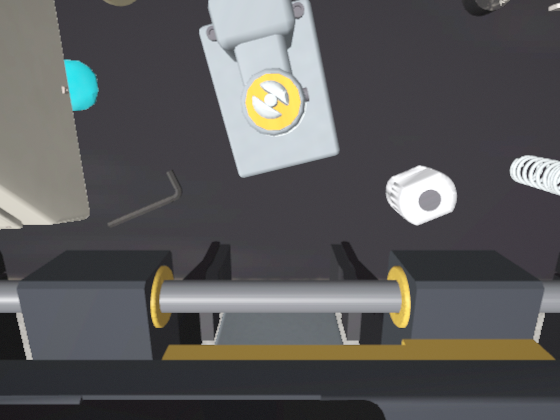

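View pics/w4s.png

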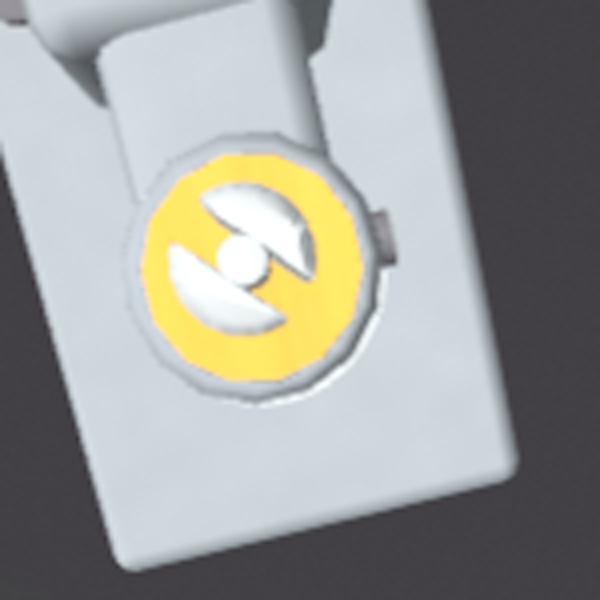

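```bash
python3 - <<'E'
from h import *
import pickle
P=pickle.load(open("pics/w4.pkl","rb"));im=cv2.imread("pics/w4.png")
f=lambda x,y,z: onz(P,210+x/4,35+y/4,z)
for s in [((203,200),(310,278)),((170,245),(285,318))]:
    a,b=f(*s[0],.136),f(*s[1],.136);d=a-b;print("edge ang",np.degrees(np.arctan2(d[1],d[0])).round(1),a.round(4),b.round(4))
print("core",f(243,260,.136).round(4))
hsv=cv2.cvtColor(im,cv2.COLOR_BGR2HSV)
m=((hsv[...,0]>15)&(hsv[...,0]<35)&(hsv[...,1]>100)).astype(np.uint8);m[200:]=0
cs,_=cv2.findContours(m,cv2.RETR_EXTERNAL,cv2.CHAIN_APPROX_NONE);c=max(cs,key=cv2.contourArea)
e=cv2.fitEllipse(cv2.convexHull(c));print("brass",e,onz(P,*e[0],.086).round(4), "dia",(onz(P,e[0][0]-e[1][0]/2,e[0][1],.086)-onz(P,e[0][0]+e[1][0]/2,e[0][1],.086))[1])
g=cv2.cvtColor(im,cv2.COLOR_BGR2GRAY);sat=hsv[...,1]
mm=np.zeros_like(m);cv2.drawContours(mm,[cv2.convexHull(c)],-1,1,-1);w=(mm&(sat<70)&(g>150)).astype(np.uint8)
cs,_=cv2.findContours(w,cv2.RETR_EXTERNAL,cv2.CHAIN_APPROX_NONE)
for q in cs:
    if cv2.contourArea(q)>20: print(cv2.contourArea(q),cv2.boundingRect(q))
ys,xs=np.nonzero(w);(cx,cy),r=cv2.minEnclosingCircle(np.stack([xs,ys],1).astype(np.float32));print("white circ",cx,cy,r,onz(P,cx,cy,.136).round(4),"r mm",r/P["fx"]*(P["world_to_cam"]@[.519,-.003,.136,1])[2]*-1000)
# triangulate with top camera?
T=camera_params("top");print("top proj of ram_top",proj(T,onz(P,cx,cy,.136)),"seat",proj(T,onz(P,*e[0],.086)))
a=np.degrees(np.arctan2(*(f(0,175,.014)-f(120,565,.014))[[1,0]]));print("base side ang",a)
d=np.load("pics/w4.npy"); 
E
```

```text
edge ang 55.3 [0.5295 0.0074 0.136 ] [ 0.5215 -0.004   0.136 ]
edge ang 58.6 [0.5249 0.011  0.136 ] [ 0.5174 -0.0013  0.136 ]
core [0.5234 0.0032 0.136 ]
brass ((272.5894775390625, 101.38343048095703), (53.82258224487305, 56.623294830322266), 176.48460388183594) [0.5239 0.0034 0.086 ] dia 0.030515697008760452
778.0 (252, 81, 37, 38)
white circ 272.7988586425781 100.28160858154297 27.314443588256836 [0.5233 0.0023 0.136 ] r mm 11.823274107864597
top proj of ram_top (np.float64(211.83670074357678), np.float64(204.78617943520672)) seat (np.float64(214.62104052962934), np.float64(206.53776474456663))
base side ang 15.401237814594042
```

```bash
python3 - <<'E'
from h import *
go((524,-72,150,90))
E
```

```text
[79.3, 69.0, -19.9, 0.13, -0.04, -89.97]
```

```bash
python3 -m crank '[[79,69,-20,0,0,-20],[79,69,-20,0,0,-90],[79,69,-20,0,0,-90],[79,69,-20,0,0,-90],[79,69,-20,0,0,-90],[79,69,-20,0,0,-90],[79,69,-20,0,0,-90],[79,69,-20,0,0,-90],[79,69,-20,0,0,-90],[79,69,-20,0,0,-90],[79,69,-20,0,0,-90],[79,69,-20,0,0,-90],[79,69,-20,0,0,-90],[79,69,-20,0,0,-90]]'
cat >> h.py <<'E'
import pickle
def snap(name,cam="wrist"):
    P=camera_params(cam); im,d=camera(cam);cv2.imwrite(f"pics/{name}.png",im);pickle.dump((P,d),open(f"pics/{name}.pkl","wb"));return P,im,d
def crop(im,u,v,h,name,f=4):
    u=int(np.clip(u,h,560-h));v=int(np.clip(v,h,420-h));cv2.imwrite(f"pics/{name}.png",cv2.resize(im[v-h:v+h,u-h:u+h],None,fx=f,fy=f,interpolation=cv2.INTER_CUBIC));print("crop off",u-h,v-h,"x",f)
E
python3 - <<'E'
from h import *
st();P,im,d=snap("w5");st()
hsv=cv2.cvtColor(im,cv2.COLOR_BGR2HSV)
m=((hsv[...,0]>15)&(hsv[...,0]<35)&(hsv[...,1]>100)).astype(np.uint8);m[200:]=0
cs,_=cv2.findContours(m,cv2.RETR_EXTERNAL,cv2.CHAIN_APPROX_NONE);c=max(cs,key=cv2.contourArea)
e=cv2.fitEllipse(cv2.convexHull(c));print("brass",e,onz(P,*e[0],.086).round(4))
crop(im,*proj(P,np.array([.5236,.0033,.136])),75,"w5s")
E
```

```text
time_s: 3.95
eef_pos: [0.523, -0.0725, 0.1488]
tcp_rot: [0.0, 0.708, 0.706, -0.0]
force: [-0.3, -0.5, -0.7]
width: 0.572
t 3.95 p [523.  -72.5 148.8] xaxis ang 89.82 z [ 3.e-04 -6.e-04 -1.e+00] F [-0.3 -0.5 -0.7] T [ 0.04 -0.09  0.04] w 49.8 q7 [ 0.73  0.26 -0.78  1.78  0.2   1.18 -0.1 ]
t 4.0 p [523.  -72.1 148.8] xaxis ang 89.87 z [ 2.e-04 -5.e-04 -1.e+00] F [0.6 0.6 1. ] T [-0.03 -0.1  -0.02] w 50.1 q7 [ 0.73  0.26 -0.78  1.78  0.2   1.18 -0.1 ]
brass ((279.5753479003906, 106.0605697631836), (49.284549713134766, 51.55597686767578), 0.23189902305603027) [0.5236 0.0036 0.086 ]
crop off 204 31 x 4
```

View pics/w5s.png

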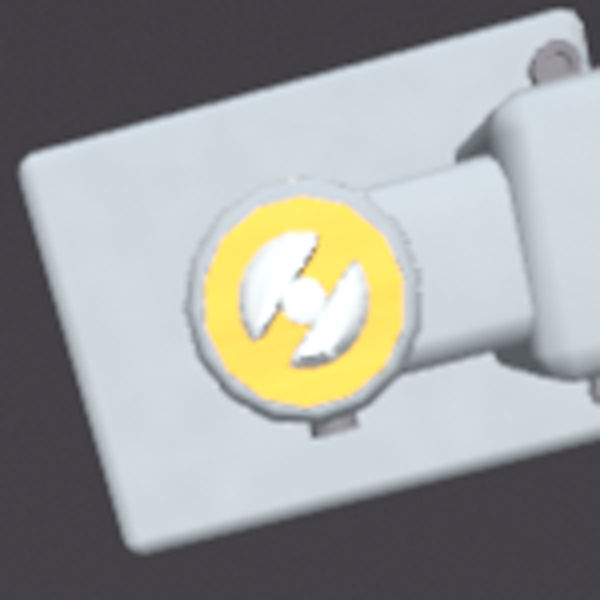

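```bash
python3 - <<'E'
from h import *
P,d=pickle.load(open("pics/w5.pkl","rb"))
f=lambda x,y,z: onz(P,204+x/4,31+y/4,z)
print("core",f(304,300,.136).round(4))
for s in [((317,240),(260,338)),((362,262),(300,358))]:
    a,b=f(*s[0],.136),f(*s[1],.136);q=a-b;print(np.degrees(np.arctan2(q[1],q[0])))
go((472,-206,110,0),(472,-206,40,0))
E
```

```text
core [0.5238 0.0034 0.136 ]
58.40169807691034
56.119102745270744
[-134.0, -50.7, 38.8, 0.03, 0.01, 89.87]
[-133.9, -50.7, 108.8, 0.03, 0.01, 89.87]
```

```bash
python3 -m crank '[[-50,0,0,0,0,10],[-134,-51,39,0,0,90],[-134,-51,39,0,0,90],[-134,-51,39,0,0,90],[-134,-51,39,0,0,90],[-134,-51,39,0,0,90],[-134,-51,39,0,0,90],[-134,-51,39,0,0,90],[-134,-51,39,0,0,90],[-134,-51,39,0,0,90],[-134,-51,39,0,0,90],[-134,-51,39,0,0,90],[-134,-51,39,0,0,90],[-134,-51,39,0,0,90]]' 45
python3 - <<'E'
from h import *
st(); go((472.1,-206,30,0))
E
```

```text
time_s: 5.4
eef_pos: [0.472, -0.2055, 0.1096]
tcp_rot: [0.0, 1.0, 0.001, 0.0]
force: [0.6, 0.2, 0.2]
width: 0.516
t 5.4 p [ 472.  -205.5  109.6] xaxis ang 0.09 z [ 1.e-04 -1.e-04 -1.e+00] F [0.6 0.2 0.2] T [ 0.    0.06 -0.06] w 44.9 q7 [ 0.77  0.23 -0.5   1.86  0.12  1.08 -1.34]
[0.1, 0.5, 79.6, 0.0, -0.0, 0.09]
```

```bash
python3 -m crank '[[0,0.2,45,0,0,0],[0,0.2,70,0,0,0],[0,0.2,80,0,0,0],[0,0.2,80,0,0,0],[0,0.2,80,0,0,0]]'
python3 - <<'E'
from h import *
st()
E
python3 -m crank '[[0,0,0,0,0,0],[0,0,0,0,0,0],[0,0,0,0,0,0],[0,0,0,0,0,0],[0,0,0,0,0,0],[0,0,0,0,0,0]]' 20 15
python3 - <<'E'
from h import *
st()
E
```

```text
time_s: 5.9
eef_pos: [0.4728, -0.2059, 0.0307]
tcp_rot: [0.0, 1.0, 0.0, 0.001]
force: [-0.3, 0.9, 0.5]
width: 0.519
t 5.9 p [ 472.8 -205.9   30.7] xaxis ang 0.02 z [ 1.4e-03 -5.0e-04 -1.0e+00] F [-0.3  0.9  0.5] T [-0.03  0.06 -0.07] w 45.2 q7 [ 0.74  0.34 -0.48  1.93  0.19  0.92 -1.4 ]
time_s: 6.5
eef_pos: [0.4721, -0.2057, 0.0297]
tcp_rot: [0.0, 1.0, -0.0, 0.0]
force: [1.2, -0.2, 0.9]
width: 0.268
t 6.5 p [ 472.1 -205.7   29.7] xaxis ang -0.0 z [ 3.e-04 -2.e-04 -1.e+00] F [ 1.2 -0.2  0.9] T [-0.07 -0.05  0.04] w 23.3 q7 [ 0.74  0.34 -0.48  1.93  0.19  0.92 -1.4 ]
```

```bash
python3 - <<'E'
from h import *
go((472,-206,190,0),(523.9,3.7,190,18.7))
E
python3 -m crank '[[0,0,30,0,0,0],[0,0,-45,0,0,0],[0,0,-90,0,0,0],[0,0,-130,0,0,0],[0,0,-160,0,0,0],[0,0,-160,0,0,0]]' 20 15 | head -0; echo
```

```text
[-0.1, 0.3, -160.3, 0.01, -0.02, -0.0]
[51.8, -209.4, -160.4, 0.01, -0.01, -18.7]
Exception ignored on flushing sys.stdout:
BrokenPipeError: [Errno 32] Broken pipe
```

I typed a wrong first row there: +30 mm along tool z is downward. I'll check what that did before going on.

```bash
python3 - <<'E'
from h import *
st()
P,im,d=snap("w6"); S,ims,ds=snap("s6","scene");T,imt,_=snap("t6","top")
R,p,o=tool();print("TCP px wrist",proj(P,p),"scene",proj(S,p),"top",proj(T,p))
crop(ims,*proj(S,p),70,"s6c",5)
E
```

```text
t 7.1 p [ 474.7 -206.4  195.3] xaxis ang 0.0 z [ 0.0081 -0.0042 -1.    ] F [ 1.2 -0.7 -1.5] T [-0.   -0.06  0.  ] w 23.3 q7 [ 0.79  0.14 -0.51  1.77  0.08  1.24 -1.31]
TCP px wrist (np.float64(278.9426201213059), np.float64(262.9473284327674)) scene (np.float64(301.07791025093036), np.float64(188.98510523493653)) top (np.float64(322.2632163597618), np.float64(228.44694227341856))
crop off 231 118 x 5
```

View pics/s6c.png

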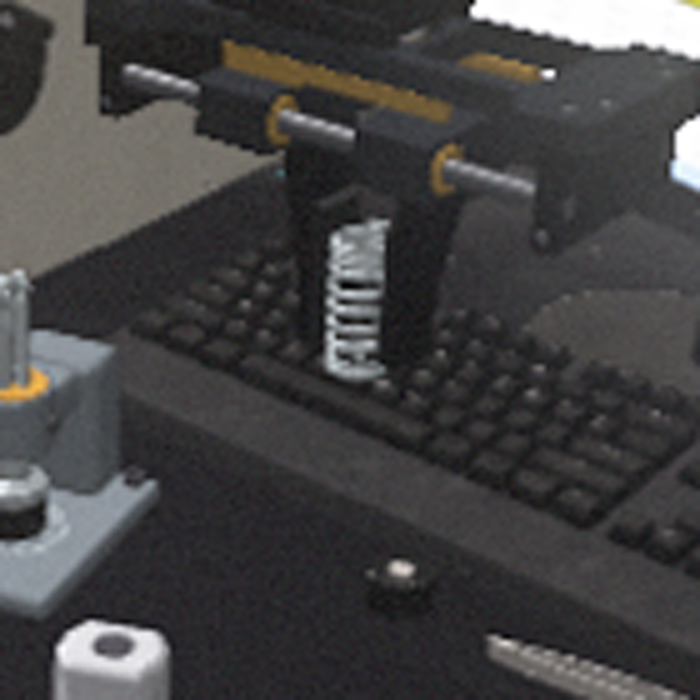

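View pics/w6.png

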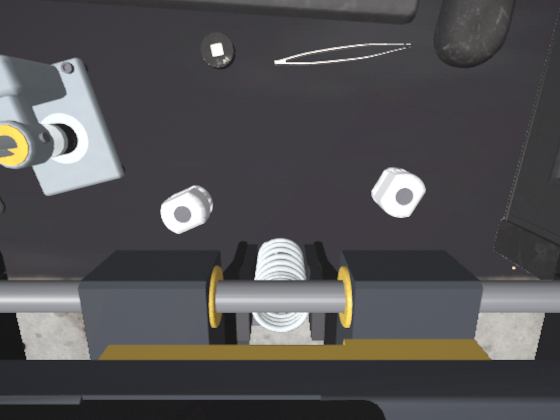

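```bash
python3 - <<'E'
from h import *
st()
S,_=pickle.load(open("pics/s6.pkl","rb"));im=cv2.imread("pics/s6.png")
P,d=pickle.load(open("pics/w6.pkl","rb"))
for z in (.18,.185,.19,.195,.2,.24): print(z,np.round(proj(S,np.array([.474,-.206,z])),1),np.round(proj(P,np.array([.474,-.206,z])),1))
crop(im,302,182,30,"s6d",12)
iw=cv2.imread("pics/w6.png");crop(iw,280,285,60,"w6d",6)
E
```

```text
t 7.25 p [ 471.5 -205.5  188.7] xaxis ang -0.0 z [-1.e-03  2.e-04 -1.e+00] F [ 0.4  0.7 -1.3] T [0.02 0.04 0.01] w 22.9 q7 [ 0.79  0.15 -0.51  1.77  0.08  1.24 -1.31]
0.18 [301.8 193.1] [279.8 252.1]
0.185 [302.  190.5] [279.8 255.8]
0.19 [302.2 187.9] [279.9 259.6]
0.195 [302.4 185.3] [279.9 263.6]
0.2 [302.6 182.6] [280.  267.8]
0.24 [304.1 160.6] [280.4 312.9]
crop off 272 152 x 12
crop off 220 225 x 6
```

View pics/s6d.png

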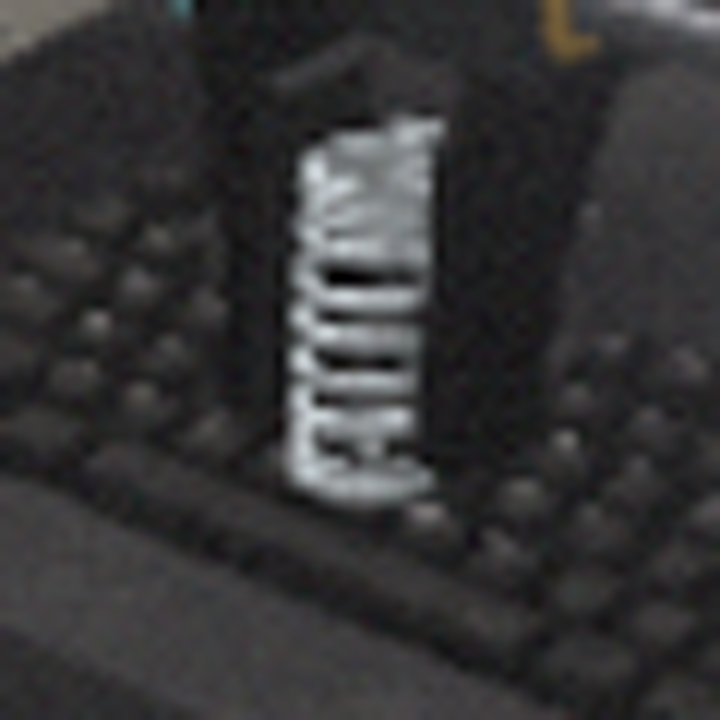

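View pics/w6d.png

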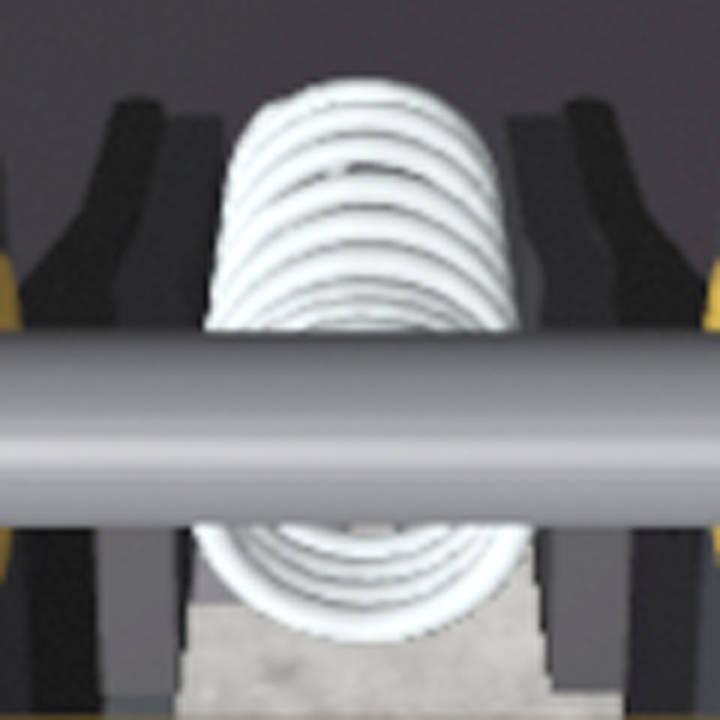

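```bash
python3 -m crank '[[0,0,50,0,0,0],[0,0,100,0,0,0],[0,0,140,0,0,0],[0,0,165,0,0,0],[0,0,170,0,0,0],[0,0,170,0,0,0],[0,0,170,0,0,0],[0,0,170,0,0,0]]'
python3 - <<'E'
from h import *
st();S,im,_=snap("s7","scene");st()
R,p,o=tool();print(proj(S,p))
for z in (0,.005,.01,.015,.02,.06): print(z,np.round(proj(S,np.array([p[0],p[1],z])),1))
crop(im,*proj(S,p+[0,0,.01]),30,"s7d",12)
E
```

```text
time_s: 8.05
eef_pos: [0.473, -0.206, 0.021]
tcp_rot: [0.001, 1.0, -0.0, 0.001]
force: [-0.3, -0.3, -0.9]
width: 0.27
t 8.05 p [ 473. -206.   21.] xaxis ang -0.0 z [ 0.0021 -0.0012 -1.    ] F [-0.3 -0.3 -0.9] T [ 0.05  0.03 -0.03] w 23.5 q7 [ 0.74  0.35 -0.48  1.93  0.2   0.9  -1.41]
t 8.1 p [ 472.9 -206.1   20.9] xaxis ang -0.01 z [ 0.002  -0.0012 -1.    ] F [ 0.3 -0.8 -0.3] T [0.05 0.03 0.02] w 23.0 q7 [ 0.74  0.35 -0.48  1.93  0.2   0.9  -1.41]
(np.float64(296.2516687184412), np.float64(268.468636852978))
0 [295.6 277.3]
0.005 [295.8 275.2]
0.01 [295.9 273.1]
0.015 [296.1 271. ]
0.02 [296.2 268.8]
0.06 [297.4 251.4]
crop off 266 234 x 12
```

View pics/s7d.png

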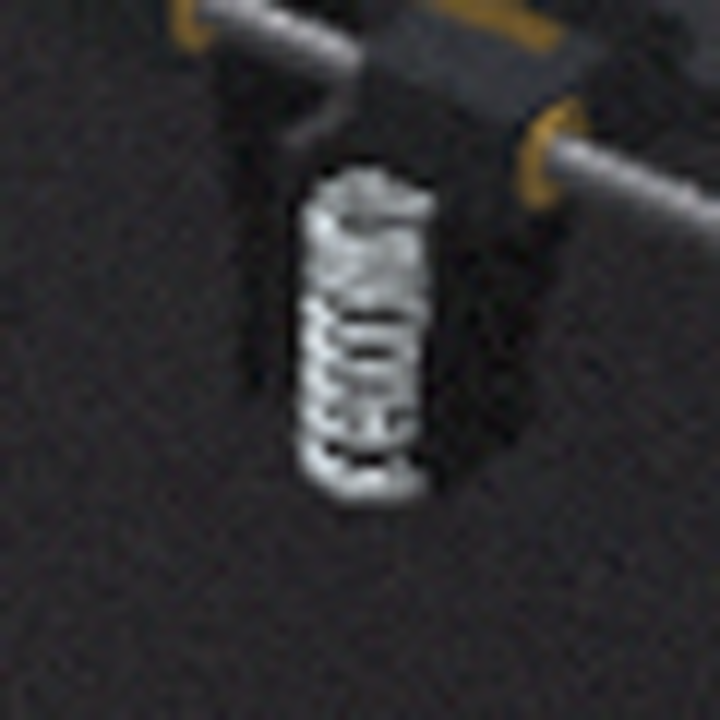

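```bash
python3 -m crank '[[0,0,5,0,0,0],[0,0,8,0,0,0],[0,0,10,0,0,0],[0,0,10,0,0,0],[0,0,10,0,0,0]]'
python3 - <<'E'
from h import *
st();S,im,_=snap("s8","scene");st()
R,p,o=tool();crop(im,*proj(S,p+[0,0,.01]),30,"s8d",12)
E
```

```text
time_s: 8.6
eef_pos: [0.472, -0.2056, 0.0095]
tcp_rot: [-0.0, 1.0, 0.0, -0.0]
force: [0.6, 1.4, -0.7]
width: 0.267
t 8.6 p [ 472.  -205.6    9.5] xaxis ang 0.0 z [-1.e-04  1.e-04 -1.e+00] F [ 0.6  1.4 -0.7] T [0.03 0.03 0.03] w 23.2 q7 [ 0.74  0.37 -0.48  1.94  0.22  0.88 -1.42]
t 8.65 p [ 472.1 -205.6    9.6] xaxis ang 0.01 z [ 0. -0. -1.] F [-0.3  0.4 -0.2] T [ 0.01  0.03 -0.03] w 23.3 q7 [ 0.74  0.37 -0.48  1.94  0.22  0.88 -1.42]
crop off 265 239 x 12
```

View pics/s8d.png

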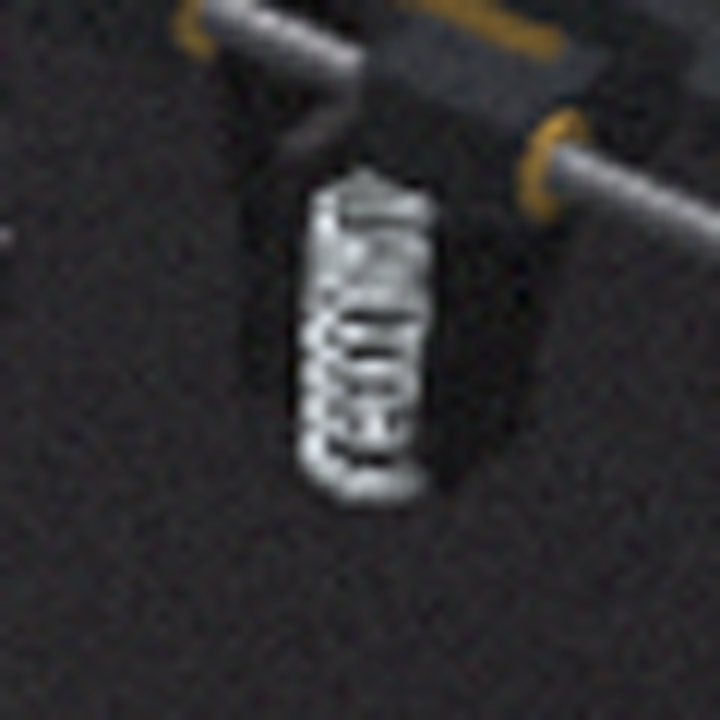

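```bash
python3 -m crank '[[0,0,0,0,0,0],[0,0,0,0,0,0],[0,0,0,0,0,0],[0,0,0,0,0,0]]' 45
python3 - <<'E'
from h import *
st();S,im,_=snap("s9","scene")
R,p,o=tool();crop(im,*proj(S,p+[0,0,.01]),30,"s9d",12)
E
```

```text
time_s: 9.05
eef_pos: [0.4721, -0.2056, 0.0096]
tcp_rot: [0.0, 1.0, 0.0, 0.0]
force: [0.4, 0.3, -0.6]
width: 0.495
t 9.05 p [ 472.1 -205.6    9.6] xaxis ang 0.0 z [ 2.e-04 -1.e-04 -1.e+00] F [ 0.4  0.3 -0.6] T [ 0.    0.03 -0.02] w 43.0 q7 [ 0.74  0.37 -0.48  1.94  0.22  0.88 -1.42]
crop off 265 239 x 12
```

View pics/s9d.png

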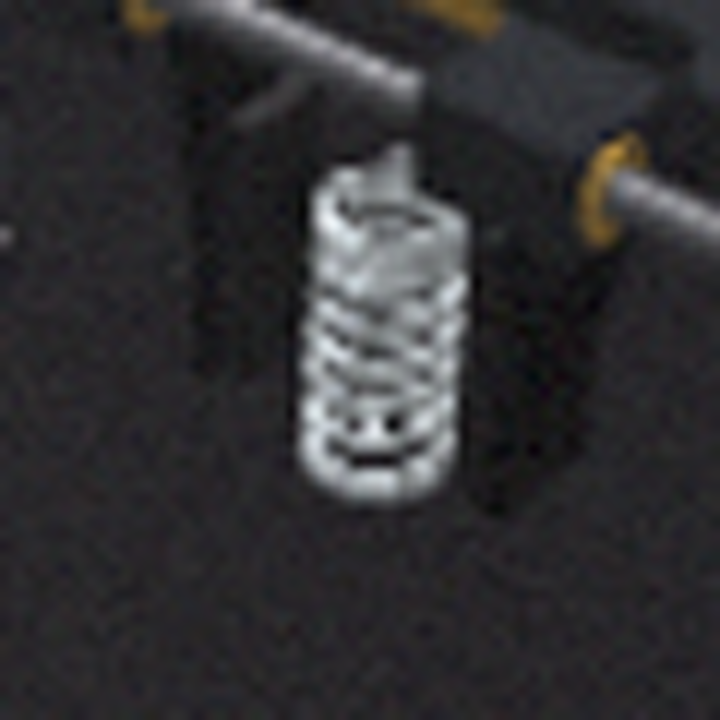

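```bash
python3 -m crank '[[0,0,-35,0,0,0],[0,0,-70,0,0,0],[0,0,-90,0,0,0],[-40,0,-80,0,0,0],[-77,0,-70,0,0,0],[-77,0,-70,0,0,0],[-77,0,-70,0,0,0],[-77,0,-70,0,0,0]]'
python3 - <<'E'
from h import *
st();P,im,d=snap("w10");st()
g=cv2.cvtColor(im,cv2.COLOR_BGR2GRAY)
m=(g>140).astype(np.uint8);roi=np.zeros_like(m);roi[60:150,230:330]=m[60:150,230:330]
cs,h=cv2.findContours(roi,cv2.RETR_CCOMP,cv2.CHAIN_APPROX_NONE)
for c,hh in zip(cs,h[0]):
    if len(c)>20: e=cv2.fitEllipse(c);print(hh[3],np.round(e[0],1),np.round(e[1],1),onz(P,*e[0],.053).round(4))
crop(im,276,103,60,"w10s",5)
E
```

```text
time_s: 9.9
eef_pos: [0.3962, -0.2057, 0.0801]
tcp_rot: [0.0, 1.0, 0.0, 0.001]
force: [0.5, 1.1, 0.6]
width: 0.513
t 9.9 p [ 396.2 -205.7   80.1] xaxis ang 0.03 z [ 1.5e-03 -5.0e-04 -1.0e+00] F [0.5 1.1 0.6] T [0.03 0.05 0.02] w 44.6 q7 [ 0.86  0.11 -0.5   2.06  0.07  0.98 -1.25]
t 9.95 p [ 396.3 -205.6   80. ] xaxis ang 0.04 z [ 1.4e-03 -2.0e-04 -1.0e+00] F [-0.1  0.5 -0.4] T [0.1  0.05 0.06] w 45.3 q7 [ 0.86  0.11 -0.5   2.06  0.07  0.98 -1.25]
-1 [280.1 107.7] [44.2 46.1] [ 0.4716 -0.2054  0.053 ]
0 [278.9 107.8] [29.7 31.2] [ 0.4716 -0.2048  0.053 ]
crop off 216 43 x 5
```

View pics/w10s.png

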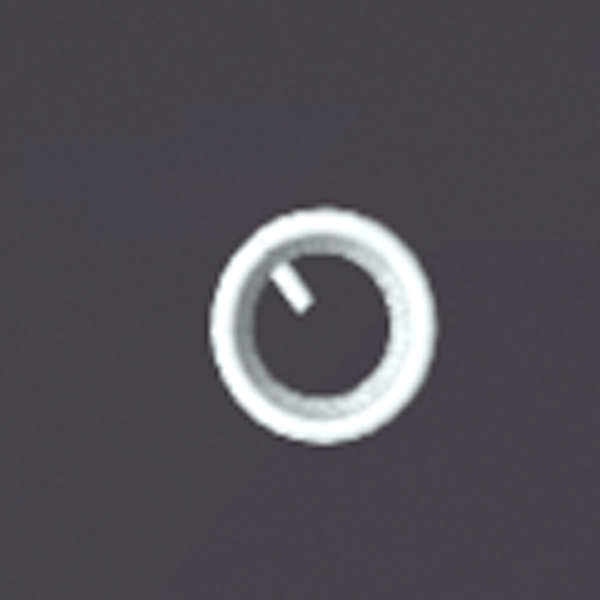

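```bash
python3 - <<'E'
from h import *
P,d=pickle.load(open("pics/w10.pkl","rb"))
a=onz(P,216+280/5,43+268/5,.0013);b=onz(P,216+304/5,43+304/5,.0013)
print(np.degrees(np.arctan2(*(a-b)[[1,0]])))
c=np.array([.4716,-.2054])
for q in (a,b): print(np.degrees(np.arctan2(*(q[:2]-c)[::-1])).round(1),np.linalg.norm(q[:2]-c)*1000)
go((471.6,-205.3,110,0),(471.6,-205.3,30,0))
E
```

```text
34.698640963229785
35.9 8.972674015243665
37.9 3.435686697035877
[75.4, -0.2, -29.9, 0.01, -0.08, 0.04]
[75.3, -0.2, 50.1, 0.01, -0.08, 0.04]
```

```bash
python3 -m crank '[[20,0,-30,0,0,0],[60,0,-30,0,0,0],[75.5,0,-30,0,0,0],[75.5,0,0,0,0,0],[75.5,0,35,0,0,0],[75.5,0,50,0,0,0],[75.5,0,50,0,0,0],[75.5,0,50,0,0,0]]' 45
python3 - <<'E'
from h import *
st()
E
python3 -m crank '[[0,0,0,0,0,0],[0,0,0,0,0,0],[0,0,0,0,0,0],[0,0,0,0,0,0],[0,0,0,0,0,0],[0,0,0,0,0,0]]' 20 18
python3 -m crank '[[0,0,-15,0,0,0],[0,0,-45,0,0,0],[0,0,-90,0,0,0],[0,0,-130,0,0,0],[0,0,-160,0,0,0],[0,0,-160,0,0,0],[0,0,-160,0,0,0]]'
python3 - <<'E'
from h import *
st();S,im,_=snap("s11","scene")
R,p,o=tool();print(proj(S,p+[0,0,-.03]));crop(im,*proj(S,p+[0,0,-.01]),40,"s11d",10)
go((523.8,3.5,190,20.5))
E
```

```text
time_s: 10.75
eef_pos: [0.4714, -0.2056, 0.0305]
tcp_rot: [0.0, 1.0, 0.0, 0.0]
force: [0.6, 0.5, 0.4]
width: 0.515
t 10.75 p [ 471.4 -205.6   30.5] xaxis ang 0.02 z [ 9.e-04 -0.e+00 -1.e+00] F [0.6 0.5 0.4] T [ 0.01 -0.02 -0.03] w 44.8 q7 [ 0.76  0.34 -0.5   1.93  0.2   0.92 -1.4 ]
time_s: 11.35
eef_pos: [0.4706, -0.2057, 0.0297]
tcp_rot: [0.0, 1.0, -0.0, 0.0]
force: [-0.5, -0.2, 0.3]
width: 0.27
time_s: 12.05
eef_pos: [0.4706, -0.2056, 0.1904]
tcp_rot: [0.0, 1.0, 0.0, 0.001]
force: [1.6, -0.6, -1.1]
width: 0.268
t 12.05 p [ 470.6 -205.6  190.4] xaxis ang 0.01 z [ 1.1e-03 -8.0e-04 -1.0e+00] F [ 1.6 -0.6 -1.1] T [0.07 0.07 0.07] w 23.3 q7 [ 0.81  0.15 -0.53  1.77  0.08  1.24 -1.31]
(np.float64(299.507371819485), np.float64(204.5105731705381))
crop off 260 154 x 10
[53.8, -208.9, -0.7, -0.01, 0.03, -20.49]
```

View pics/s11d.png

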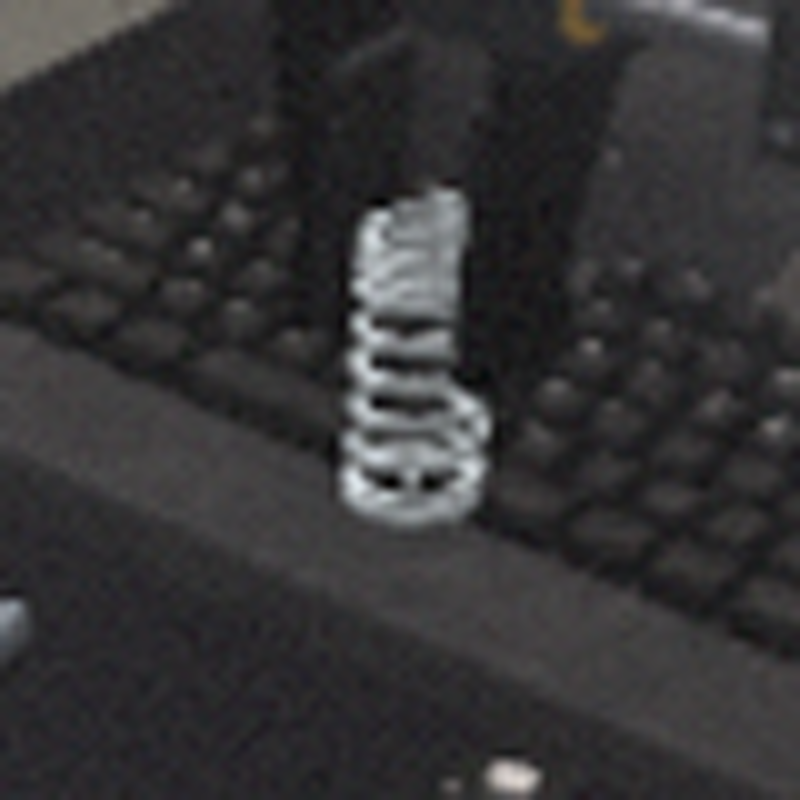

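```bash
python3 - <<'E'
from h import *
go((522.9,3.3,185,20.7))
E
python3 -m crank '[[52,-209,5,0,0,-20.7],[52,-209,5,0,0,-20.7],[52,-209,5,0,0,-20.7],[52,-209,5,0,0,-20.7],[52,-209,5,0,0,-20.7],[52,-209,5,0,0,-20.7],[52,-209,5,0,0,-20.7],[52,-209,5,0,0,-20.7]]'
python3 - <<'E'
from h import *
st();S,im,_=snap("s12","scene");T,it,_=snap("t12","top");P,iw,_=snap("w12");st()
R,p,o=tool();crop(im,*proj(S,p+[0,0,-.04]),40,"s12d",10);crop(iw,280,285,60,"w12d",6)
go((522.9,3.3,168,20.7),(522.9,3.3,116,20.7))
E
```

```text
[52.9, -208.7, 4.3, -0.01, 0.03, -20.69]
time_s: 12.9
eef_pos: [0.522, 0.0017, 0.1838]
tcp_rot: [0.0, 0.984, 0.179, -0.001]
force: [-0.1, 0.0, -0.2]
width: 0.266
t 12.9 p [522.    1.7 183.8] xaxis ang 20.58 z [-1.4e-03 -4.0e-04 -1.0e+00] F [-0.1  0.  -0.2] T [-0.01  0.04 -0.03] w 23.2 q7 [ 0.55  0.2  -0.72  1.75  0.14  1.24 -1.41]
t 13.05 p [522.3   2.1 184.4] xaxis ang 20.58 z [-3.e-04 -4.e-04 -1.e+00] F [ 0.  -0.6 -1.6] T [-0.03  0.02  0.02] w 23.4 q7 [ 0.55  0.2  -0.72  1.75  0.14  1.24 -1.41]
crop off 191 129 x 10
crop off 220 225 x 6
[1.0, -0.9, 16.4, 0.01, 0.02, -0.12]
[1.0, -0.9, 68.4, 0.01, 0.02, -0.12]
```

View pics/s12d.png

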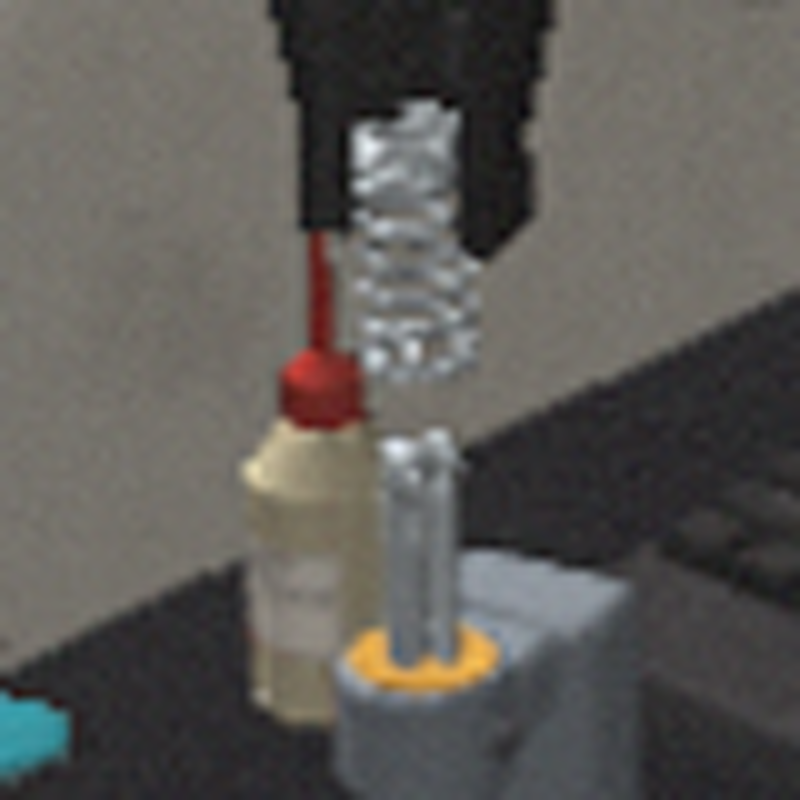

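View pics/w12d.png

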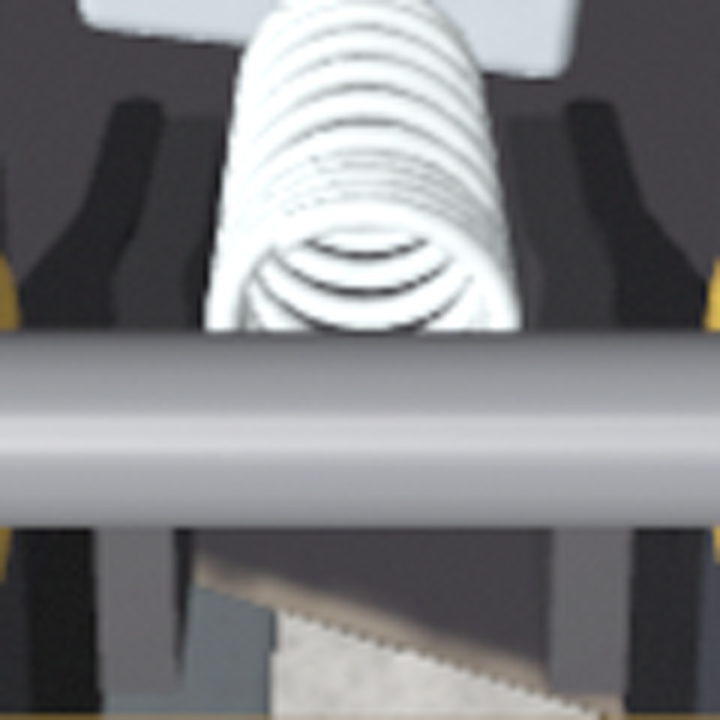

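```bash
python3 -m crank '[[1,-0.9,5,0,0,0],[1,-0.9,10,0,0,0],[1,-0.9,14,0,0,0],[1,-0.9,14,0,0,0],[1,-0.9,14,0,0,0]]'
python3 - <<'E'
from h import *
st();S,im,_=snap("s13","scene");st()
R,p,o=tool();crop(im,*proj(S,p+[0,0,-.03]),35,"s13d",11)
E
```

```text
time_s: 13.55
eef_pos: [0.5231, 0.0046, 0.1704]
tcp_rot: [-0.0, 0.984, 0.18, -0.0]
force: [0.0, -0.5, -0.6]
width: 0.267
t 13.55 p [523.1   4.6 170.4] xaxis ang 20.7 z [-2.e-04  0.e+00 -1.e+00] F [ 0.  -0.5 -0.6] T [ 0.02 -0.   -0.02] w 23.2 q7 [ 0.55  0.21 -0.72  1.77  0.15  1.21 -1.42]
t 13.6 p [523.2   4.6 170.6] xaxis ang 20.71 z [ 1.e-04  0.e+00 -1.e+00] F [ 0.9  0.2 -0.6] T [-0.04  0.03  0.03] w 23.1 q7 [ 0.55  0.21 -0.72  1.77  0.15  1.21 -1.42]
crop off 196 135 x 11
```

View pics/s13d.png

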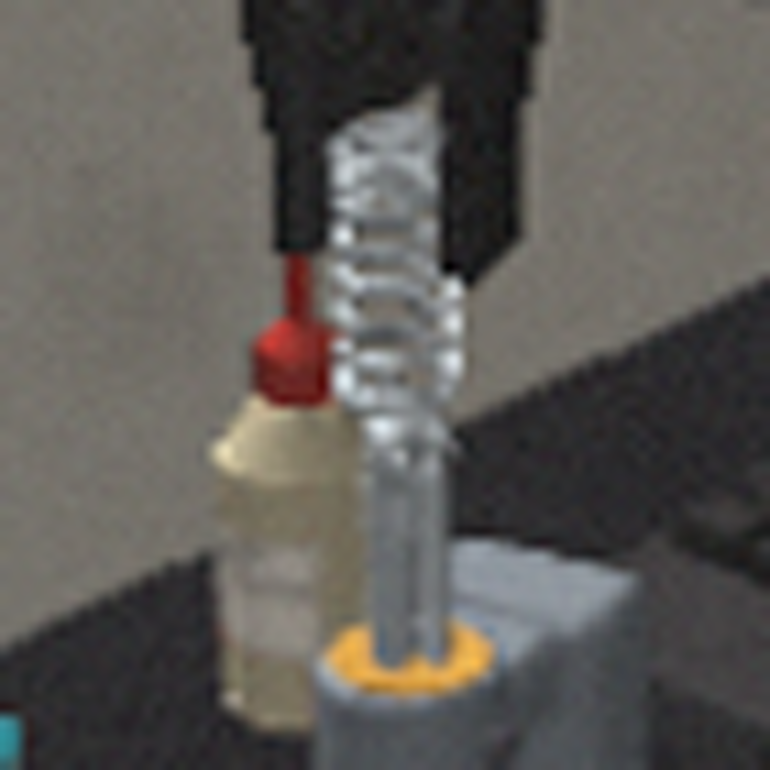

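```bash
python3 -m crank '[[-0.6,1.1,0,0,0,0],[-0.6,1.1,0,0,0,0],[-0.6,1.1,0,0,0,0],[-0.6,1.1,0,0,0,0]]'
python3 - <<'E'
from h import *
st();S,im,_=snap("s14","scene");st()
R,p,o=tool();crop(im,*proj(S,p+[0,0,-.03]),35,"s14d",11)
go((522.9,3.3,160,20.7))
E
```

```text
time_s: 14.0
eef_pos: [0.523, 0.0034, 0.1706]
tcp_rot: [0.0, 0.984, 0.18, 0.0]
force: [-0.7, -0.3, -1.9]
width: 0.271
t 14.0 p [523.    3.4 170.6] xaxis ang 20.7 z [ 2.e-04 -1.e-04 -1.e+00] F [-0.7 -0.3 -1.9] T [ 0.01 -0.01  0.01] w 23.6 q7 [ 0.55  0.21 -0.72  1.77  0.15  1.21 -1.42]
t 14.05 p [523.    3.3 170.6] xaxis ang 20.7 z [ 1.e-04 -1.e-04 -1.e+00] F [-0.5  1.2  0.1] T [0.01 0.03 0.  ] w 23.3 q7 [ 0.55  0.21 -0.72  1.77  0.15  1.21 -1.42]
crop off 196 135 x 11
[-0.1, 0.0, 10.6, 0.01, -0.0, -0.0]
```

View pics/s14d.png

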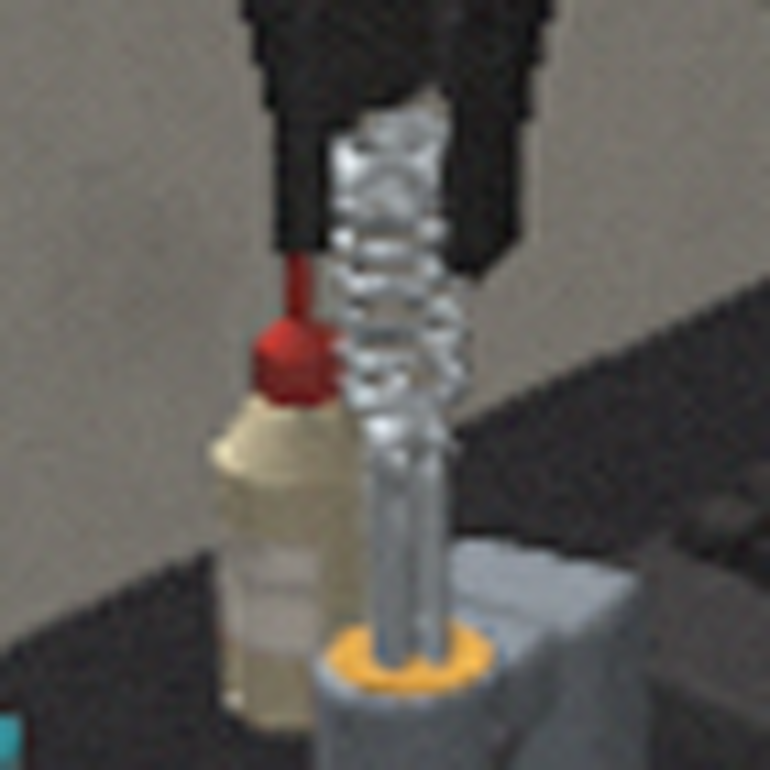

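```bash
python3 -m crank '[[0,0,2,0,0,0],[0,0,4,0,0,0],[0,0,6,0,0,0],[0,0,8,0,0,0],[0,0,10,0,0,0],[0,0,10,0,0,0],[0,0,10,0,0,0]]'
python3 - <<'E'
from h import *
st();S,im,_=snap("s15","scene");st();_=[None];
R,p,o=tool();crop(im,*proj(S,p+[0,0,-.03]),35,"s15d",11)
E
```

```text
time_s: 14.75
eef_pos: [0.523, 0.0034, 0.1605]
tcp_rot: [0.0, 0.984, 0.18, 0.0]
force: [0.4, 0.9, -1.1]
width: 0.271
t 14.75 p [523.    3.4 160.5] xaxis ang 20.7 z [ 0. -0. -1.] F [ 0.4  0.9 -1.1] T [-0.02 -0.03 -0.07] w 23.6 q7 [ 0.55  0.22 -0.71  1.78  0.16  1.2  -1.42]
t 14.8 p [523.    3.4 160.6] xaxis ang 20.7 z [ 1.e-04 -0.e+00 -1.e+00] F [-0.3  0.2 -1. ] T [ 0.    0.03 -0.07] w 23.2 q7 [ 0.55  0.22 -0.71  1.78  0.16  1.2  -1.42]
crop off 196 140 x 11
```

View pics/s15d.png

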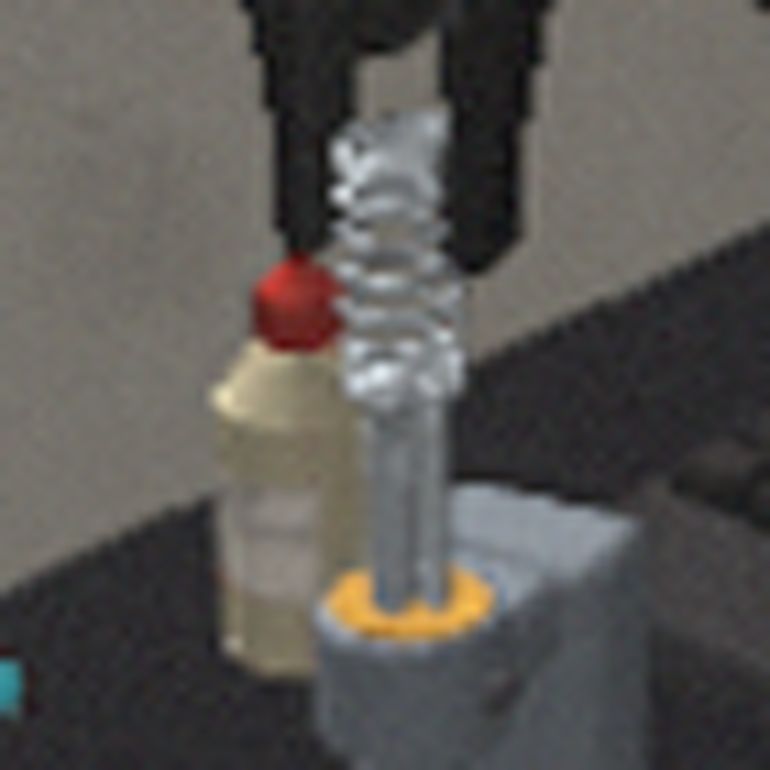

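```bash
python3 -m crank '[[0,0,2.5,0,0,0],[0,0,5,0,0,0],[0,0,7.5,0,0,0],[0,0,10,0,0,0],[0,0,12.5,0,0,0],[0,0,15,0,0,0],[0,0,15,0,0,0],[0,0,15,0,0,0]]'
python3 - <<'E'
from h import *
st();S,im,_=snap("s16","scene");st();_=[None];
R,p,o=tool();crop(im,*proj(S,p+[0,0,-.03]),35,"s16d",11)
E
```

```text
time_s: 15.6
eef_pos: [0.523, 0.0034, 0.1455]
tcp_rot: [-0.0, 0.984, 0.18, -0.0]
force: [0.3, 0.0, -0.8]
width: 0.269
t 15.6 p [523.    3.4 145.5] xaxis ang 20.7 z [-0. -0. -1.] F [ 0.3  0.  -0.8] T [-0.01  0.   -0.  ] w 23.4 q7 [ 0.54  0.24 -0.71  1.8   0.17  1.17 -1.43]
t 15.65 p [523.    3.3 145.6] xaxis ang 20.7 z [ 1.e-04 -1.e-04 -1.e+00] F [ 0.4  0.6 -0.3] T [ 0.1   0.03 -0.01] w 23.1 q7 [ 0.54  0.24 -0.71  1.8   0.17  1.17 -1.43]
crop off 196 146 x 11
```

View pics/s16d.png

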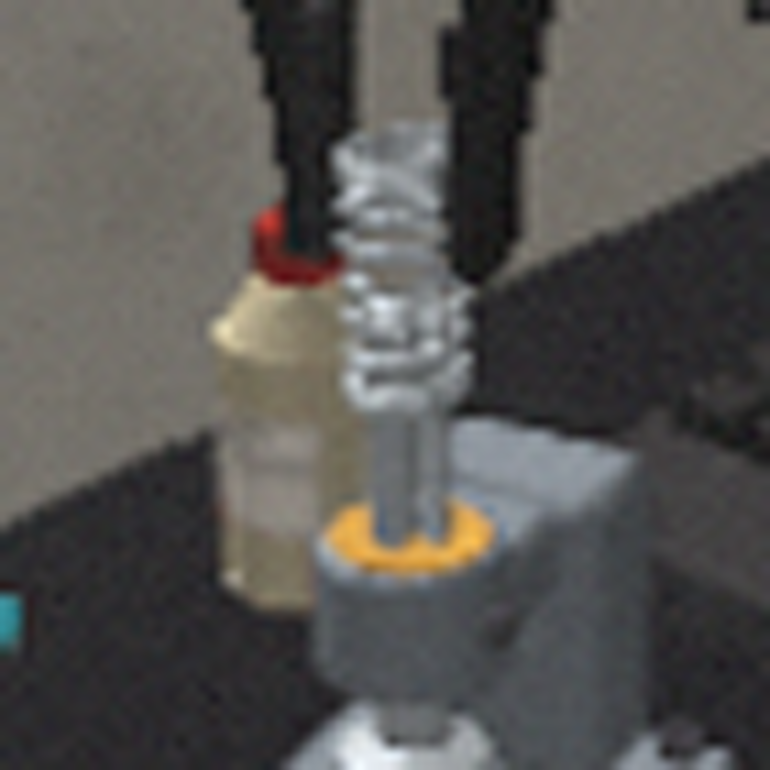

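```bash
python3 -m crank '[[0,0,2.5,0,0,0],[0,0,5,0,0,0],[0,0,7.5,0,0,0],[0,0,10,0,0,0],[0,0,12.5,0,0,0],[0,0,15,0,0,0],[0,0,17.5,0,0,0],[0,0,20,0,0,0],[0,0,20,0,0,0],[0,0,20,0,0,0]]'
python3 - <<'E'
from h import *
st()
E
python3 -m crank '[[0,0,2,0,0,0],[0,0,4,0,0,0],[0,0,6,0,0,0],[0,0,8,0,0,0],[0,0,9,0,0,0],[0,0,9,0,0,0],[0,0,9,0,0,0]]'
python3 - <<'E'
from h import *
st();S,im,_=snap("s17","scene");st();_=[None];
R,p,o=tool();crop(im,*proj(S,p+[0,0,-.02]),35,"s17d",11)
E
```

```text
time_s: 16.65
eef_pos: [0.523, 0.0034, 0.1255]
tcp_rot: [0.0, 0.984, 0.18, -0.0]
force: [-0.6, 0.2, -0.5]
width: 0.268
t 16.65 p [523.    3.4 125.5] xaxis ang 20.7 z [ 0. -0. -1.] F [-0.6  0.2 -0.5] T [-0.02 -0.02 -0.  ] w 23.3 q7 [ 0.53  0.26 -0.71  1.82  0.19  1.13 -1.45]
time_s: 17.35
eef_pos: [0.523, 0.0034, 0.1166]
tcp_rot: [0.0, 0.984, 0.18, 0.0]
force: [1.2, 0.0, -1.0]
width: 0.268
t 17.35 p [523.    3.4 116.6] xaxis ang 20.7 z [ 1.e-04 -0.e+00 -1.e+00] F [ 1.2  0.  -1. ] T [ 0.02 -0.02  0.01] w 23.3 q7 [ 0.53  0.27 -0.7   1.83  0.2   1.11 -1.45]
t 17.4 p [523.    3.4 116.6] xaxis ang 20.7 z [ 1.e-04 -0.e+00 -1.e+00] F [ 0.6 -0.2 -0.6] T [-0.   -0.04 -0.05] w 23.1 q7 [ 0.53  0.27 -0.7   1.83  0.2   1.11 -1.45]
crop off 196 154 x 11
```

View pics/s17d.png

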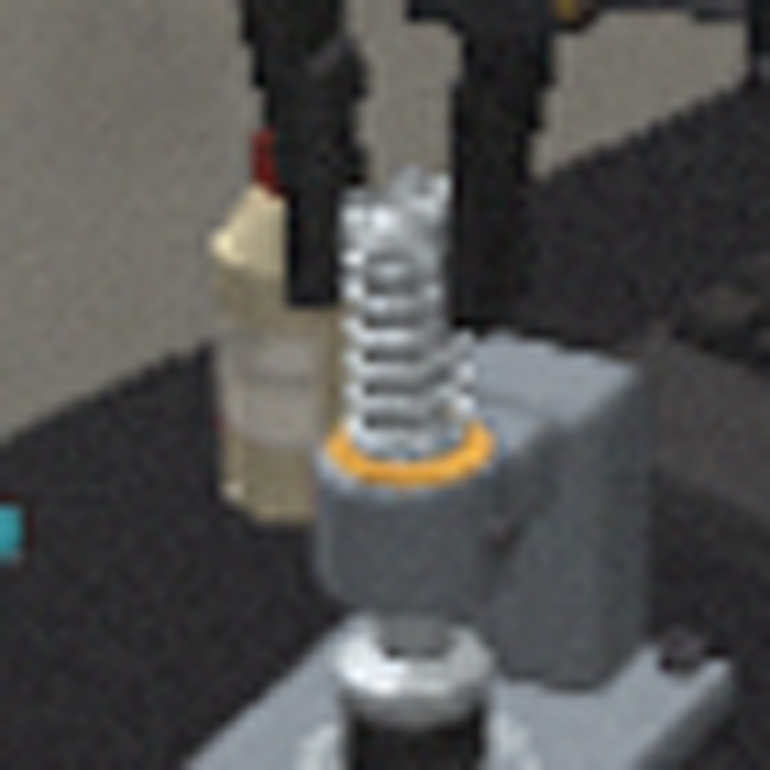

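```bash
python3 -m crank '[[0,0,1,0,0,0],[0,0,1,0,0,0],[0,0,1,0,0,0]]'
python3 - <<'E'
from h import *
st()
E
python3 -m crank '[[0,0,1,0,0,0],[0,0,1,0,0,0],[0,0,1,0,0,0],[0,0,1,0,0,0],[0,0,-20,0,0,0],[0,0,-50,0,0,0],[0,0,-50,0,0,0],[-75,0,-25,0,0,0],[-75,0,-25,0,0,0],[-75,0,-25,0,0,0],[-75,0,-25,0,0,0]]' 45
python3 - <<'E'
from h import *
st();P,im,d=snap("w18");S,ims,_=snap("s18","scene")
print(proj(P,np.array([.5237,.0034,.139])))
crop(im,*proj(P,np.array([.5237,.0034,.139])),75,"w18s",4);crop(ims,*proj(S,np.array([.5237,.0034,.11])),35,"s18d",11)
E
```

```text
time_s: 17.7
eef_pos: [0.523, 0.0034, 0.1156]
tcp_rot: [0.0, 0.984, 0.18, 0.0]
force: [-0.5, 0.3, 1.1]
width: 0.266
t 17.7 p [523.    3.4 115.6] xaxis ang 20.7 z [ 2.e-04 -1.e-04 -1.e+00] F [-0.5  0.3  1.1] T [0.06 0.08 0.04] w 23.2 q7 [ 0.53  0.27 -0.7   1.83  0.2   1.11 -1.46]
time_s: 18.8
eef_pos: [0.4527, -0.0235, 0.1406]
tcp_rot: [0.0, 0.984, 0.179, 0.0]
force: [0.8, -0.2, 0.1]
width: 0.519
t 18.8 p [452.7 -23.5 140.6] xaxis ang 20.65 z [ 4.e-04 -8.e-04 -1.e+00] F [ 0.8 -0.2  0.1] T [ 0.06  0.   -0.02] w 45.2 q7 [ 0.65  0.07 -0.71  1.97  0.05  1.12 -1.29]
(np.float64(279.770749823928), np.float64(106.61643319250717))
crop off 204 31 x 4
crop off 196 149 x 11
```

View pics/w18s.png

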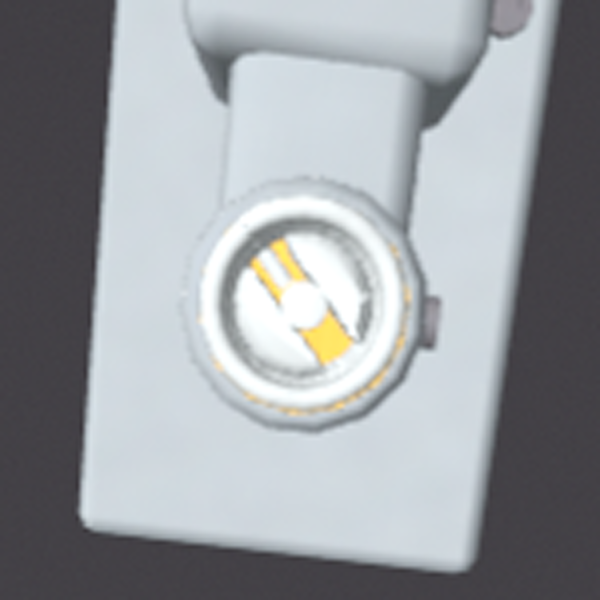

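View pics/s18d.png

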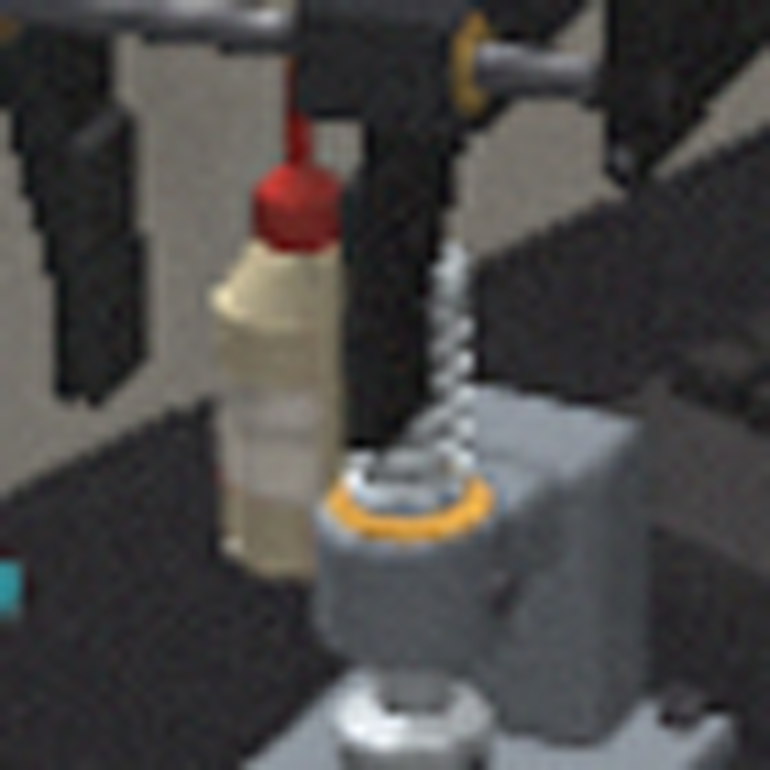

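```bash
python3 - <<'E'
from h import *
go((405,-290,80,-27))
E
```

```text
[-140.3, 232.7, 60.8, -0.02, -0.08, 47.73]
```

```bash
python3 -m crank '[[-50,0,0,0,0,8],[-140,233,0,0,0,48],[-140,233,0,0,0,48],[-140,233,0,0,0,48],[-140,233,0,0,0,48],[-140,233,0,0,0,48],[-140,233,30,0,0,48],[-140,233,61,0,0,48],[-140,233,61,0,0,48],[-140,233,61,0,0,48],[-140,233,61,0,0,48],[-140,233,61,0,0,48]]' 60
python3 - <<'E'
from h import *
st();P,im,d=snap("w19");st()
c=proj(P,np.array([.4715,-.3242,.038]));print(c)
crop(im,*c,70,"w19k",5)
E
```

```text
time_s: 20.1
eef_pos: [0.4053, -0.291, 0.0812]
tcp_rot: [0.001, 0.972, -0.236, 0.001]
force: [-0.2, 0.2, 0.2]
width: 0.694
t 20.1 p [ 405.3 -291.    81.2] xaxis ang -27.27 z [ 0.0021 -0.0017 -1.    ] F [-0.2  0.2  0.2] T [0.08 0.01 0.01] w 60.4 q7 [ 0.92  0.22 -0.43  1.93  0.11  1.01 -1.6 ]
t 20.15 p [ 405.1 -291.    80.9] xaxis ang -27.28 z [ 0.0018 -0.0016 -1.    ] F [ 0.2 -0.6 -0. ] T [ 0.06 -0.02 -0.01] w 60.2 q7 [ 0.92  0.22 -0.43  1.94  0.11  1.01 -1.6 ]
(np.float64(279.50118617575987), np.float64(110.17087617118436))
crop off 209 40 x 5
```

View pics/w19k.png

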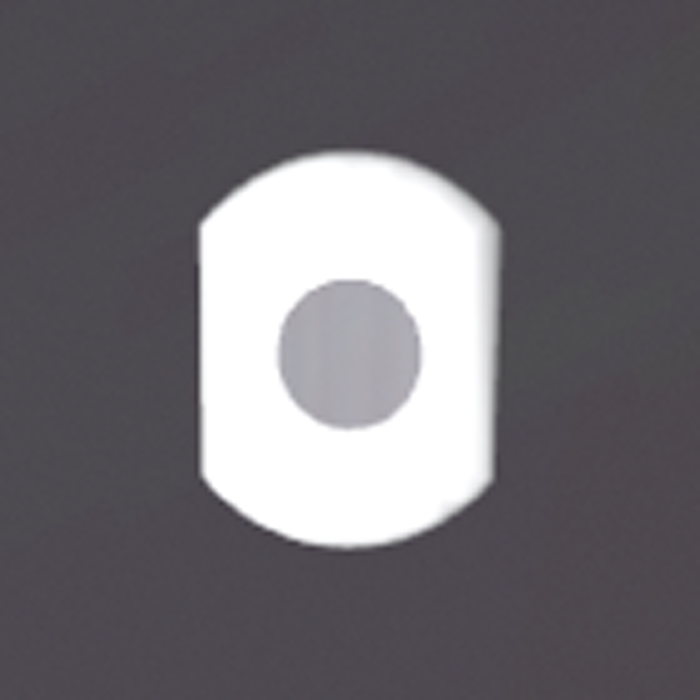

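View pics/w19.png

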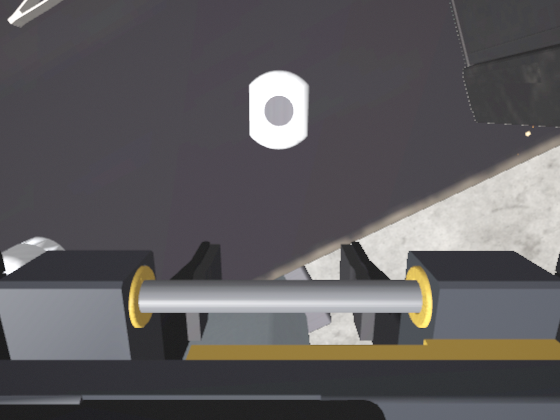

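```bash
python3 - <<'E'
from h import *
P,d=pickle.load(open("pics/w19.pkl","rb"));st()
k=onz(P,209+350/5,40+354/5,.038);print(k)
k2=onz(P,209+(201+496)/10,40+350/5,.038);print(k2)
go((k[0]*1000,k[1]*1000,90,-27.3),(k[0]*1000,k[1]*1000,4,-27.3))
E
```

```text
t 20.15 p [ 405.1 -291.    80.9] xaxis ang -27.28 z [ 0.0018 -0.0016 -1.    ] F [ 0.2 -0.6 -0. ] T [ 0.06 -0.02 -0.01] w 60.2 q7 [ 0.92  0.22 -0.43  1.94  0.11  1.01 -1.6 ]
[ 0.47132458 -0.32378863  0.038     ]
[ 0.47179191 -0.32383848  0.038     ]
[73.9, -1.2, -8.9, 0.04, -0.13, 0.02]
[73.7, -1.2, 77.1, 0.04, -0.13, 0.02]
```

```bash
python3 -m crank '[[40,-1,-9,0,0,0],[74,-1,-9,0,0,0],[74,-1,-9,0,0,0],[74,-1,20,0,0,0],[74,-1,50,0,0,0],[74,-1,70,0,0,0],[74,-1,77,0,0,0],[74,-1,77,0,0,0],[74,-1,77,0,0,0]]'
python3 - <<'E'
from h import *
st()
E
python3 -m crank '[[0,0,0,0,0,0],[0,0,0,0,0,0],[0,0,0,0,0,0],[0,0,0,0,0,0],[0,0,0,0,0,0],[0,0,0,0,0,0],[0,0,0,0,0,0]]' 30 50
python3 - <<'E'
from h import *
st()
go((471,-324,150,-27.3))
E
```

```text
time_s: 21.05
eef_pos: [0.4711, -0.3241, 0.0039]
tcp_rot: [0.0, 0.972, -0.236, 0.001]
force: [-0.6, -0.1, 0.0]
width: 0.688
t 21.05 p [ 471.1 -324.1    3.9] xaxis ang -27.3 z [ 0.0015 -0.0011 -1.    ] F [-0.6 -0.1  0. ] T [0.07 0.01 0.  ] w 59.9 q7 [ 0.85  0.47 -0.39  1.8   0.22  0.91 -1.69]
time_s: 21.75
eef_pos: [0.4705, -0.3237, 0.0026]
tcp_rot: [0.0, 0.972, -0.236, 0.0]
force: [-1.1, -0.4, 1.1]
width: 0.386
t 21.75 p [ 470.5 -323.7    2.6] xaxis ang -27.3 z [ 1.e-04 -1.e-04 -1.e+00] F [-1.1 -0.4  1.1] T [0.09 0.03 0.02] w 33.6 q7 [ 0.84  0.47 -0.39  1.8   0.22  0.91 -1.69]
[0.6, 0.0, -147.4, 0.0, -0.01, 0.0]
```

```bash
python3 -m crank '[[0,0,-15,0,0,0],[0,0,-45,0,0,0],[0,0,-90,0,0,0],[0,0,-130,0,0,0],[0,0,-165,0,0,0],[0,0,-180,0,0,0],[0,0,-180,0,0,0],[0,0,-180,0,0,0]]'
python3 - <<'E'
from h import *
st()
S,im,_=snap("s20","scene");R,p,o=tool();crop(im,*proj(S,p+[0,0,0]),40,"s20d",10)
go((523.2,2.7,185,56.5))
E
```

```text
time_s: 22.55
eef_pos: [0.4699, -0.3234, 0.1815]
tcp_rot: [-0.0, 0.972, -0.236, -0.001]
force: [0.3, 0.3, -0.4]
width: 0.383
t 22.55 p [ 469.9 -323.4  181.5] xaxis ang -27.3 z [-1.1e-03  6.0e-04 -1.0e+00] F [ 0.3  0.3 -0.4] T [0.12 0.06 0.01] w 33.4 q7 [ 0.88  0.27 -0.43  1.65  0.12  1.25 -1.61]
crop off 322 176 x 10
[-101.8, -314.2, -3.8, -0.12, 0.11, -83.8]
```

View pics/s20d.png

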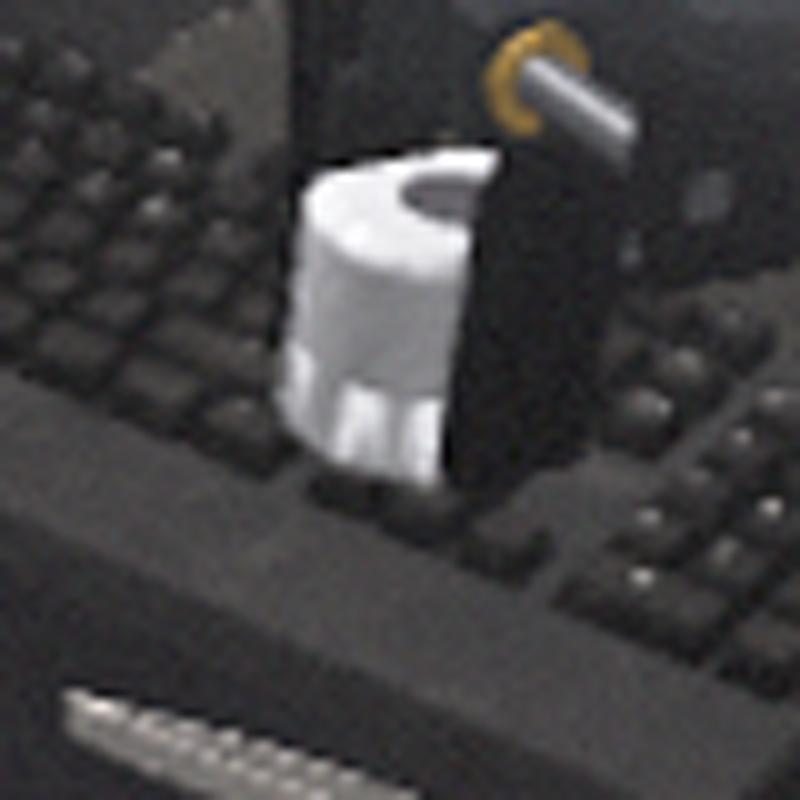

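```bash
python3 -m crank '[[-16,-48,-4,0,0,0],[-102,-314,-4,0,0,-84],[-102,-314,-4,0,0,-84],[-102,-314,-4,0,0,-84],[-102,-314,-4,0,0,-84],[-102,-314,-4,0,0,-84],[-102,-314,-4,0,0,-84],[-102,-314,-4,0,0,-84],[-102,-314,-4,0,0,-84],[-102,-314,-4,0,0,-84],[-102,-314,-4,0,0,-84],[-102,-314,-4,0,0,-84],[-102,-314,-4,0,0,-84],[-102,-314,-4,0,0,-84],[-102,-314,-4,0,0,-84]]'
python3 - <<'E'
from h import *
st()
S,im,_=snap("s21","scene");st();R,p,o=tool();crop(im,*proj(S,p+[0,0,-.02]),40,"s21d",10)
go((523.2,2.7,165,56.5))
E
```

```text
time_s: 24.1
eef_pos: [0.5237, 0.0022, 0.1863]
tcp_rot: [-0.0, 0.88, 0.474, -0.0]
force: [-0.3, 0.1, -0.6]
width: 0.385
t 24.1 p [523.7   2.2 186.3] xaxis ang 56.61 z [-3.e-04  0.e+00 -1.e+00] F [-0.3  0.1 -0.6] T [-0.05  0.02  0.03] w 33.5 q7 [ 0.63  0.22 -0.81  1.74  0.17  1.25 -0.8 ]
t 24.15 p [523.7   2.2 186.4] xaxis ang 56.63 z [-1.e-04 -0.e+00 -1.e+00] F [-0.2  0.6  0.1] T [-0.1  -0.09  0.06] w 33.9 q7 [ 0.63  0.22 -0.81  1.74  0.17  1.25 -0.8 ]
crop off 191 119 x 10
[0.1, -0.7, 21.4, -0.0, 0.01, 0.13]
```

View pics/s21d.png

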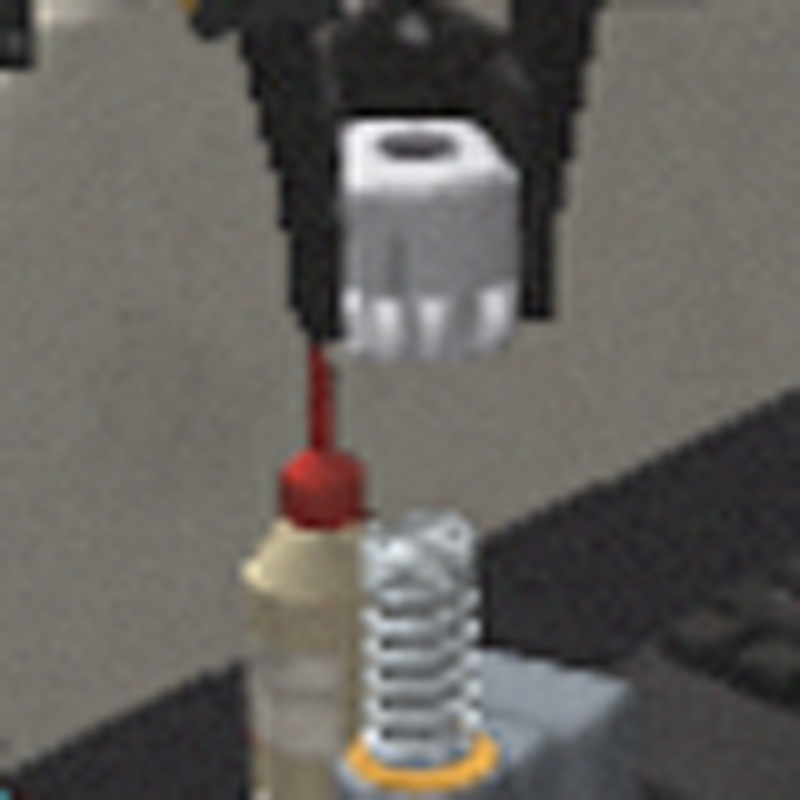

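```bash
python3 -m crank '[[0,-0.7,15,0,0,0],[0,-0.7,30,0,0,0],[0,-0.7,38,0,0,0],[0,-0.7,42,0,0,0],[0,-0.7,42,0,0,0],[0,-0.7,42,0,0,0],[0,-0.7,42,0,0,0]]'
python3 - <<'E'
from h import *
st()
S,im,_=snap("s22","scene");P,iw,_=snap("w22");st();R,p,o=tool();crop(im,*proj(S,p+[0,0,-.01]),40,"s22d",10)
go((523.2,2.7,143,56.5))
E
```

```text
time_s: 24.85
eef_pos: [0.5236, 0.0026, 0.145]
tcp_rot: [0.0, 0.88, 0.475, 0.0]
force: [-1.0, -0.3, -0.7]
width: 0.39
t 24.85 p [523.6   2.6 145. ] xaxis ang 56.7 z [ 9.e-04 -1.e-04 -1.e+00] F [-1.  -0.3 -0.7] T [-0.04 -0.05 -0.04] w 33.9 q7 [ 0.62  0.26 -0.8   1.79  0.2   1.17 -0.83]
t 24.95 p [523.5   2.5 145. ] xaxis ang 56.7 z [ 8.e-04 -2.e-04 -1.e+00] F [-0.6 -0.3  0.2] T [-0.08 -0.03  0.02] w 33.2 q7 [ 0.62  0.26 -0.8   1.79  0.2   1.17 -0.83]
crop off 191 133 x 10
[-0.0, -0.3, 2.0, 0.04, -0.02, 0.2]
```

View pics/s22d.png

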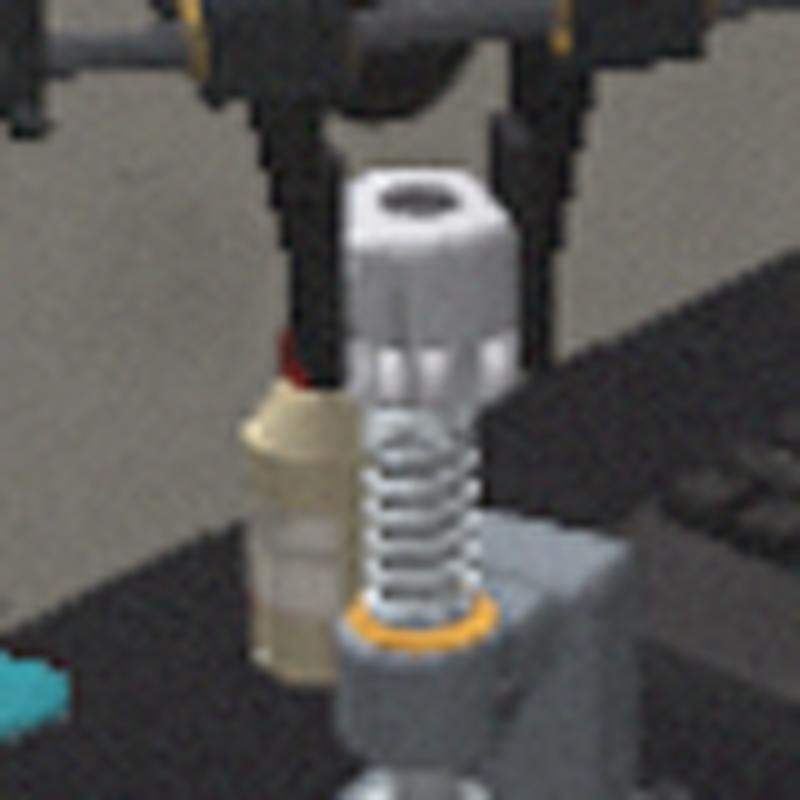

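View pics/w22.png

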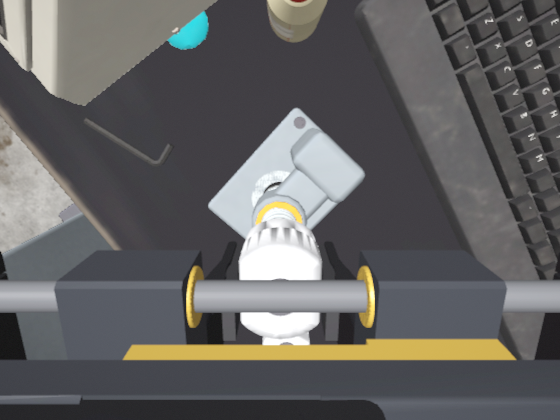

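```bash
python3 -m crank '[[0,-0.3,2,0,0,0],[0,-0.3,4,0,0,0],[0,-0.3,6,0,0,0],[0,-0.3,8,0,0,0],[0,-0.3,9,0,0,0],[0,-0.3,9,0,0,0],[0,-0.3,9,0,0,0]]'
python3 - <<'E'
from h import *
st();print(get_obs()["force"])
E
python3 -m crank '[[0,0,1,0,0,0],[0,0,2,0,0,0],[0,0,3,0,0,0],[0,0,3,0,0,0],[0,0,3,0,0,0]]'
python3 - <<'E'
from h import *
st();S,im,_=snap("s23","scene");st();R,p,o=tool();crop(im,*proj(S,p+[0,0,-.01]),40,"s23d",10)
E
```

```text
time_s: 25.65
eef_pos: [0.5231, 0.0027, 0.1357]
tcp_rot: [0.0, 0.88, 0.475, 0.0]
force: [-0.5, 0.3, 3.4]
width: 0.391
t 25.65 p [523.1   2.7 135.7] xaxis ang 56.7 z [ 4.e-04 -0.e+00 -1.e+00] F [-0.5  0.3  3.4] T [ 0.03 -0.01  0.03] w 34.0 q7 [ 0.61  0.27 -0.8   1.81  0.21  1.15 -0.84]
[-0.54897529  0.3353193   3.40796167]
time_s: 26.15
eef_pos: [0.5231, 0.0028, 0.1327]
tcp_rot: [0.0, 0.88, 0.475, 0.0]
force: [0.0, 0.3, 5.1]
width: 0.389
t 26.15 p [523.1   2.8 132.7] xaxis ang 56.7 z [ 4.e-04 -0.e+00 -1.e+00] F [0.  0.3 5.1] T [ 0.08 -0.08 -0.01] w 33.8 q7 [ 0.61  0.27 -0.8   1.81  0.21  1.15 -0.84]
t 26.2 p [523.1   2.8 132.7] xaxis ang 56.7 z [ 5.e-04 -0.e+00 -1.e+00] F [-0.1 -0.4  5.6] T [ 0.1  -0.06 -0.04] w 34.0 q7 [ 0.61  0.27 -0.8   1.81  0.21  1.15 -0.84]
crop off 191 138 x 10
```

View pics/s23d.png

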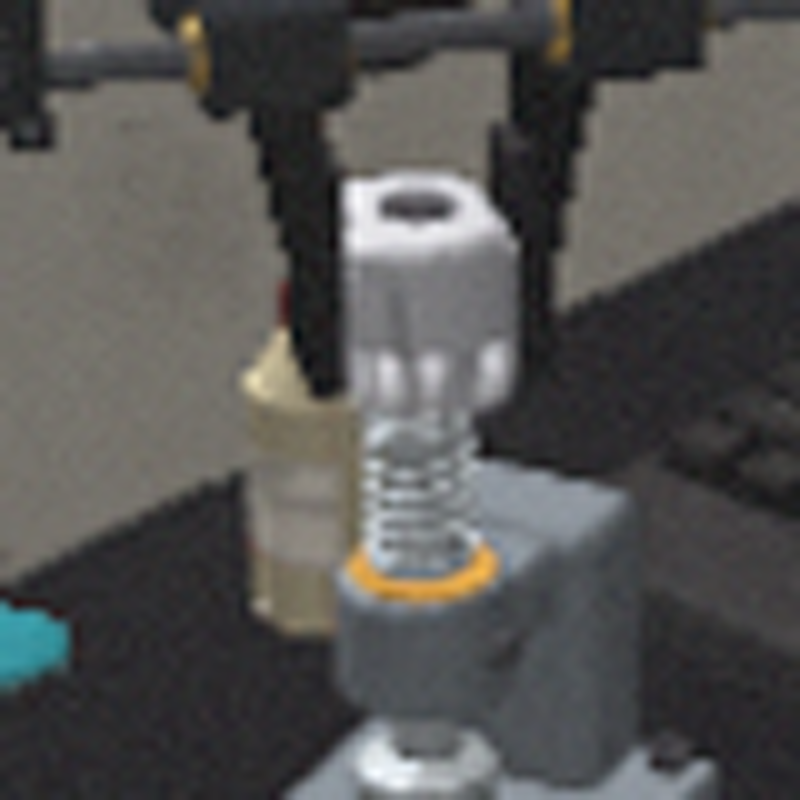

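```bash
python3 -m crank '[[0,0,1,0,0,0],[0,0,2,0,0,0],[0,0,3,0,0,0],[0,0,4,0,0,0],[0,0,4,0,0,0],[0,0,4,0,0,0]]'
python3 - <<'E'
from h import *
st()
E
python3 -m crank '[[0,0,1,0,0,0],[0,0,2,0,0,0],[0,0,3,0,0,0],[0,0,3.5,0,0,0],[0,0,3.5,0,0,0],[0,0,3.5,0,0,0]]'
python3 - <<'E'
from h import *
st()
E
```

```text
time_s: 26.8
eef_pos: [0.5233, 0.0028, 0.129]
tcp_rot: [0.0, 0.88, 0.475, 0.0]
force: [0.4, 0.3, 7.9]
width: 0.386
t 26.8 p [523.3   2.8 129. ] xaxis ang 56.7 z [ 8.e-04  0.e+00 -1.e+00] F [0.4 0.3 7.9] T [0.13 0.1  0.04] w 33.5 q7 [ 0.61  0.28 -0.8   1.81  0.22  1.14 -0.84]
time_s: 27.4
eef_pos: [0.5234, 0.0029, 0.1257]
tcp_rot: [0.0, 0.88, 0.475, 0.0]
force: [-0.9, 0.6, 9.9]
width: 0.385
t 27.4 p [523.4   2.9 125.7] xaxis ang 56.71 z [ 1.1e-03 -1.0e-04 -1.0e+00] F [-0.9  0.6  9.9] T [0.14 0.27 0.01] w 33.5 q7 [ 0.61  0.28 -0.8   1.82  0.22  1.13 -0.84]
```

```bash
python3 -m crank '[[0,0,0.7,0,0,0],[0,0,1.2,0,0,0],[0,0,1.2,0,0,0],[0,0,1.2,0,0,0]]'
python3 - <<'E'
from h import *
st()
E
python3 -m crank '[[0,0,0.5,0,0,0],[0,0,0.8,0,0,0],[0,0,0.8,0,0,0],[0,0,0.8,0,0,0]]'
python3 - <<'E'
from h import *
st()
E
```

```text
time_s: 27.8
eef_pos: [0.5235, 0.0029, 0.1247]
tcp_rot: [0.0, 0.88, 0.475, 0.001]
force: [-2.0, 0.7, 10.6]
width: 0.388
t 27.8 p [523.5   2.9 124.7] xaxis ang 56.71 z [ 1.2e-03 -1.0e-04 -1.0e+00] F [-2.   0.7 10.6] T [0.17 0.34 0.02] w 33.8 q7 [ 0.61  0.28 -0.8   1.82  0.22  1.13 -0.84]
time_s: 28.2
eef_pos: [0.5238, 0.0029, 0.1244]
tcp_rot: [0.001, 0.88, 0.475, 0.001]
force: [-1.7, 0.3, 15.8]
width: 0.389
t 28.2 p [523.8   2.9 124.4] xaxis ang 56.71 z [ 1.8e-03 -4.0e-04 -1.0e+00] F [-1.7  0.3 15.8] T [0.1  0.68 0.  ] w 33.9 q7 [ 0.61  0.28 -0.8   1.82  0.22  1.13 -0.85]
```

```bash
python3 -m crank '[[0,-0.06,0,0,0,4],[0,-0.12,0,0,0,8],[0,-0.18,0,0,0,12],[0,-0.23,0,0,0,16],[0.05,-0.29,0,0,0,20],[0.05,-0.29,0,0,0,20],[0.05,-0.29,0,0,0,20]]'
python3 - <<'E'
from h import *
st();S,im,_=snap("s24","scene");st();R,p,o=tool();crop(im,*proj(S,p+[0,0,0]),40,"s24d",10)
E
```

```text
time_s: 28.9
eef_pos: [0.5238, 0.0026, 0.1245]
tcp_rot: [0.001, 0.949, 0.315, 0.001]
force: [-1.1, -1.1, 15.3]
width: 0.385
t 28.9 p [523.8   2.6 124.5] xaxis ang 36.68 z [ 2.5e-03 -9.0e-04 -1.0e+00] F [-1.1 -1.1 15.3] T [-0.24  0.35 -0.  ] w 33.5 q7 [ 0.56  0.27 -0.74  1.82  0.2   1.13 -1.18]
t 28.95 p [523.8   2.6 124.5] xaxis ang 36.68 z [ 2.5e-03 -9.0e-04 -1.0e+00] F [-1.8 -1.8 15.7] T [-0.21  0.36 -0.04] w 33.6 q7 [ 0.56  0.27 -0.74  1.82  0.2   1.13 -1.18]
crop off 192 137 x 10
```

View pics/s24d.png

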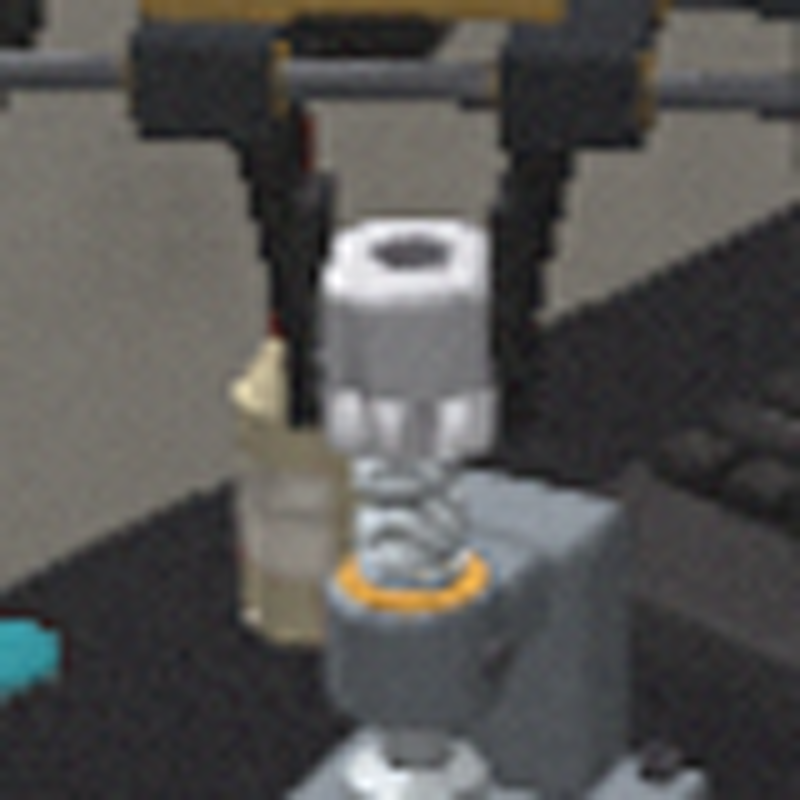

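```bash
python3 -m crank '[[0,-0.06,0,0,0,4],[0,-0.12,0,0,0,8],[0,-0.18,0,0,0,12],[0,-0.23,0,0,0,16],[0.05,-0.29,0,0,0,20],[0.1,-0.35,0,0,0,24],[0.1,-0.4,0,0,0,28],[0.13,-0.45,0,0,0,32],[0.16,-0.5,0,0,0,36],[0.2,-0.55,0,0,0,40],[0.2,-0.55,0,0,0,40],[0.2,-0.55,0,0,0,40]]'
python3 - <<'E'
from h import *
st()
E
python3 -m crank '[[0,-0.05,0,0,0,3],[0,-0.09,0,0,0,6],[0,-0.13,0,0,0,9],[0,-0.13,0,0,0,9],[0,-0.13,0,0,0,9]]'
python3 - <<'E'
from h import *
st()
E
```

```text
time_s: 30.15
eef_pos: [0.5235, 0.0033, 0.1245]
tcp_rot: [0.0, 1.0, -0.029, 0.001]
force: [-2.0, -0.8, 15.6]
width: 0.389
t 30.15 p [523.5   3.3 124.5] xaxis ang -3.32 z [ 2.3e-03 -7.0e-04 -1.0e+00] F [-2.  -0.8 15.6] T [-0.18  0.5  -0.04] w 33.8 q7 [ 0.48  0.25 -0.65  1.82  0.17  1.12 -1.85]
time_s: 30.65
eef_pos: [0.5236, 0.0035, 0.1245]
tcp_rot: [0.0, 0.994, -0.107, 0.001]
force: [-2.1, -0.9, 15.2]
width: 0.387
t 30.65 p [523.6   3.5 124.5] xaxis ang -12.32 z [ 2.4e-03 -6.0e-04 -1.0e+00] F [-2.1 -0.9 15.2] T [-0.05  0.52  0.04] w 33.7 q7 [ 0.47  0.25 -0.63  1.82  0.16  1.12 -2.01]
```

```bash
python3 -m crank '[[0,-0.03,0,0,0,2],[0,-0.06,0,0,0,4],[0,-0.09,0,0,0,6],[0,-0.09,0,0,0,6],[0,-0.09,0,0,0,6]]'
python3 - <<'E'
from h import *
st()
E
python3 -m crank '[[0,-0.03,0,0,0,2],[0,-0.06,0,0,0,4],[0,-0.06,0,0,0,4],[0,-0.06,0,0,0,4]]'
python3 - <<'E'
from h import *
st()
E
```

```text
time_s: 31.15
eef_pos: [0.5236, 0.0034, 0.1245]
tcp_rot: [0.0, 0.987, -0.159, 0.001]
force: [-2.2, -1.1, 16.1]
width: 0.382
t 31.15 p [523.6   3.4 124.5] xaxis ang -18.32 z [ 2.3e-03 -9.0e-04 -1.0e+00] F [-2.2 -1.1 16.1] T [-0.15  0.6  -0.05] w 33.2 q7 [ 0.45  0.25 -0.62  1.82  0.16  1.12 -2.11]
time_s: 31.55
eef_pos: [0.5235, 0.0032, 0.1245]
tcp_rot: [0.0, 0.981, -0.194, 0.001]
force: [-1.6, -0.6, 15.9]
width: 0.388
t 31.55 p [523.5   3.2 124.5] xaxis ang -22.32 z [ 0.0021 -0.0011 -1.    ] F [-1.6 -0.6 15.9] T [-0.35  0.62  0.09] w 33.7 q7 [ 0.45  0.24 -0.61  1.83  0.16  1.12 -2.17]
```

```bash
python3 -m crank '[[0,-0.03,0,0,0,2],[0,-0.06,0,0,0,4],[0,-0.06,0,0,0,4],[0,-0.06,0,0,0,4]]'
python3 - <<'E'
from h import *
st();S,im,_=snap("s25","scene");st();R,p,o=tool();crop(im,*proj(S,p+[0,0,0]),40,"s25d",10)
E
```

```text
time_s: 31.95
eef_pos: [0.5235, 0.0032, 0.1245]
tcp_rot: [0.0, 0.974, -0.228, 0.001]
force: [-2.4, -1.3, 14.8]
width: 0.384
t 31.95 p [523.5   3.2 124.5] xaxis ang -26.31 z [ 0.002  -0.0012 -1.    ] F [-2.4 -1.3 14.8] T [-0.33  0.67  0.16] w 33.4 q7 [ 0.44  0.24 -0.6   1.83  0.15  1.12 -2.24]
t 32.0 p [523.5   3.2 124.5] xaxis ang -26.31 z [ 0.002  -0.0012 -1.    ] F [-2.6 -2.  15.9] T [-0.37  0.69  0.14] w 33.5 q7 [ 0.44  0.24 -0.6   1.83  0.15  1.12 -2.24]
crop off 191 137 x 10
```

View pics/s25d.png

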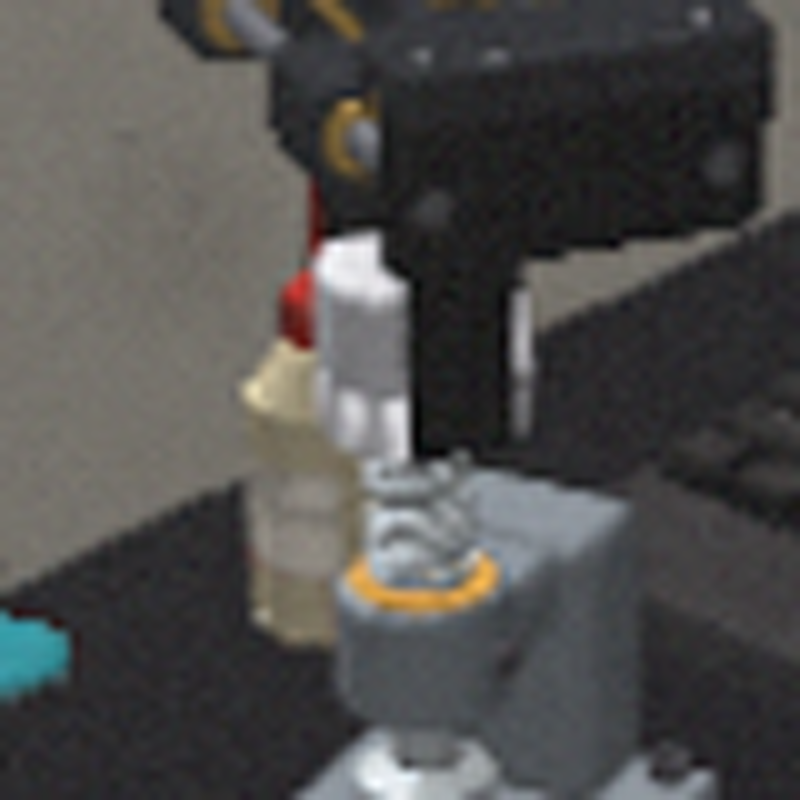

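```bash
python3 -m crank '[[0,-0.03,0,0,0,2],[0,-0.06,0,0,0,4],[0,-0.06,0,0,0,4],[0,-0.06,0,0,0,4]]'
python3 - <<'E'
from h import *
st()
E
```

```text
time_s: 32.4
eef_pos: [0.5235, 0.0032, 0.1245]
tcp_rot: [0.0, 0.965, -0.261, 0.001]
force: [-3.2, -1.7, 16.0]
width: 0.388
t 32.4 p [523.5   3.2 124.5] xaxis ang -30.31 z [ 0.0019 -0.0014 -1.    ] F [-3.2 -1.7 16. ] T [-0.45  0.74  0.25] w 33.8 q7 [ 0.43  0.24 -0.59  1.83  0.15  1.12 -2.31]
```

```bash
python3 -m crank '[[0,0,-1,0,0,0],[0,0,-2,0,0,0],[0,0,-3,0,0,0],[0,0,-3,0,0,0],[0,0,-3,0,0,0]]'
python3 - <<'E'
from h import *
st()
E
python3 -m crank '[[0,0,-1,0,0,0],[0,0,-2,0,0,0],[0,0,-3,0,0,0],[0,0,-3,0,0,0],[0,0,-3,0,0,0]]'
python3 - <<'E'
from h import *
st();S,im,_=snap("s26","scene");st();R,p,o=tool();crop(im,*proj(S,p+[0,0,-.02]),40,"s26d",10)
E
```

```text
time_s: 32.9
eef_pos: [0.5232, 0.0033, 0.1267]
tcp_rot: [0.0, 0.965, -0.261, 0.001]
force: [-0.5, -1.8, 8.4]
width: 0.386
t 32.9 p [523.2   3.3 126.7] xaxis ang -30.3 z [ 0.0012 -0.001  -1.    ] F [-0.5 -1.8  8.4] T [-0.37  0.16  0.25] w 33.6 q7 [ 0.43  0.24 -0.59  1.82  0.15  1.12 -2.31]
time_s: 33.4
eef_pos: [0.5231, 0.0033, 0.1295]
tcp_rot: [0.0, 0.965, -0.261, 0.001]
force: [-0.8, -2.6, 7.2]
width: 0.389
t 33.4 p [523.1   3.3 129.5] xaxis ang -30.3 z [ 9.e-04 -9.e-04 -1.e+00] F [-0.8 -2.6  7.2] T [-0.33  0.01  0.3 ] w 33.8 q7 [ 0.43  0.24 -0.59  1.82  0.15  1.13 -2.31]
t 33.45 p [523.    3.3 129.4] xaxis ang -30.3 z [ 9.e-04 -9.e-04 -1.e+00] F [-0.1 -2.7  7.3] T [-0.36  0.04  0.26] w 33.3 q7 [ 0.43  0.24 -0.59  1.82  0.15  1.13 -2.31]
crop off 191 144 x 10
```

View pics/s26d.png

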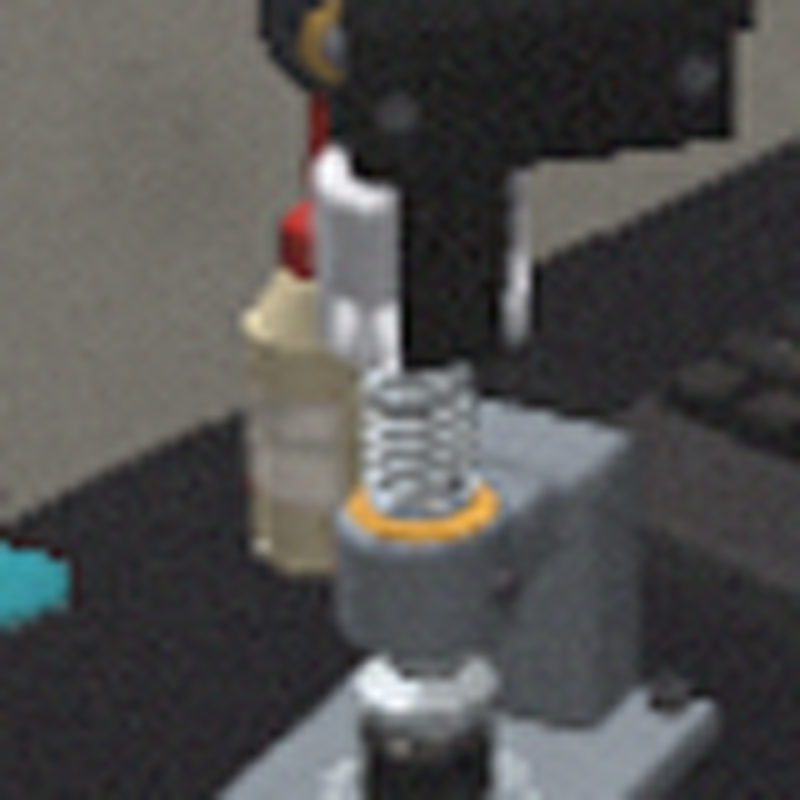

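```bash
python3 -m crank '[[0,0,-1,0,0,0],[0,0,-2,0,0,0],[0,0,-3,0,0,0],[0,0,-3,0,0,0],[0,0,-3,0,0,0]]'
python3 - <<'E'
from h import *
st()
E
python3 -m crank '[[0,0,-1,0,0,0],[0,0,-2,0,0,0],[0,0,-2.5,0,0,0],[0,0,-2.5,0,0,0],[0,0,-2.5,0,0,0]]'
python3 - <<'E'
from h import *
st();S,im,_=snap("s27","scene");st();R,p,o=tool();crop(im,*proj(S,p+[0,0,-.02]),40,"s27d",10)
E
```

```text
time_s: 33.95
eef_pos: [0.5226, 0.0036, 0.1321]
tcp_rot: [0.0, 0.965, -0.261, 0.0]
force: [-0.2, -1.8, 4.6]
width: 0.386
t 33.95 p [522.6   3.6 132.1] xaxis ang -30.3 z [-1.e-04 -4.e-04 -1.e+00] F [-0.2 -1.8  4.6] T [-0.48  0.11  0.21] w 33.5 q7 [ 0.43  0.23 -0.59  1.82  0.14  1.13 -2.3 ]
time_s: 34.45
eef_pos: [0.5226, 0.0038, 0.1346]
tcp_rot: [0.0, 0.965, -0.261, -0.0]
force: [-0.5, -2.5, 2.7]
width: 0.389
t 34.45 p [522.6   3.8 134.6] xaxis ang -30.31 z [-1.e-04 -1.e-04 -1.e+00] F [-0.5 -2.5  2.7] T [-0.43  0.21  0.05] w 33.9 q7 [ 0.43  0.23 -0.59  1.82  0.14  1.14 -2.3 ]
t 34.5 p [522.6   3.8 134.6] xaxis ang -30.31 z [-1.e-04 -2.e-04 -1.e+00] F [-0.8 -1.8  3.1] T [-0.37  0.23  0.14] w 33.8 q7 [ 0.43  0.23 -0.59  1.82  0.14  1.14 -2.3 ]
crop off 191 142 x 10
```

View pics/s27d.png

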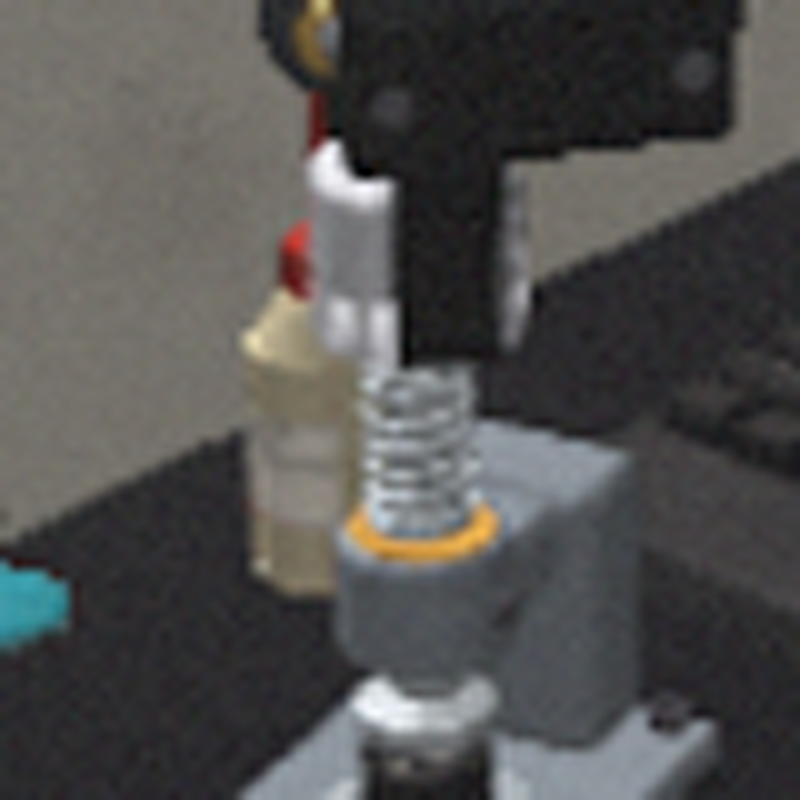

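```bash
python3 -m crank '[[0,0,0,0,0,0],[0,0,0,0,0,0],[0,0,0,0,0,0],[0,0,0,0,0,0]]' 50
python3 - <<'E'
from h import *
st()
E
python3 -m crank '[[0,0,-10,0,0,0],[0,0,-30,0,0,0],[0,0,-60,0,0,0],[0,0,-60,0,0,0],[-40,0,-60,0,0,0],[-75,0,-50,0,0,0],[-75,0,-50,0,0,0],[-75,0,-50,0,0,0],[-75,0,-50,0,0,0]]'
python3 - <<'E'
from h import *
st();S,im,_=snap("s28","scene");P,iw,d=snap("w28");crop(im,*proj(S,np.array([.5237,.0034,.10])),45,"s28d",9)
crop(iw,*proj(P,np.array([.5237,.0034,.17])),75,"w28d",4)
E
```

```text
time_s: 34.9
eef_pos: [0.5226, 0.0041, 0.1344]
tcp_rot: [-0.0, 0.965, -0.261, -0.0]
force: [-0.0, -0.9, 0.2]
width: 0.562
t 34.9 p [522.6   4.1 134.4] xaxis ang -30.29 z [-2.e-04  2.e-04 -1.e+00] F [-0.  -0.9  0.2] T [ 0.09 -0.04  0.01] w 48.9 q7 [ 0.43  0.23 -0.59  1.82  0.14  1.14 -2.3 ]
time_s: 35.8
eef_pos: [0.4586, 0.0413, 0.185]
tcp_rot: [-0.0, 0.965, -0.262, 0.0]
force: [0.3, 0.4, -0.1]
width: 0.576
t 35.8 p [458.6  41.3 185. ] xaxis ang -30.33 z [ 9.e-04 -1.e-04 -1.e+00] F [ 0.3  0.4 -0.1] T [ 0.09  0.06 -0.04] w 50.2 q7 [ 0.44  0.03 -0.64  1.9   0.02  1.22 -2.3 ]
crop off 186 143 x 9
crop off 205 32 x 4
```

View pics/s28d.png

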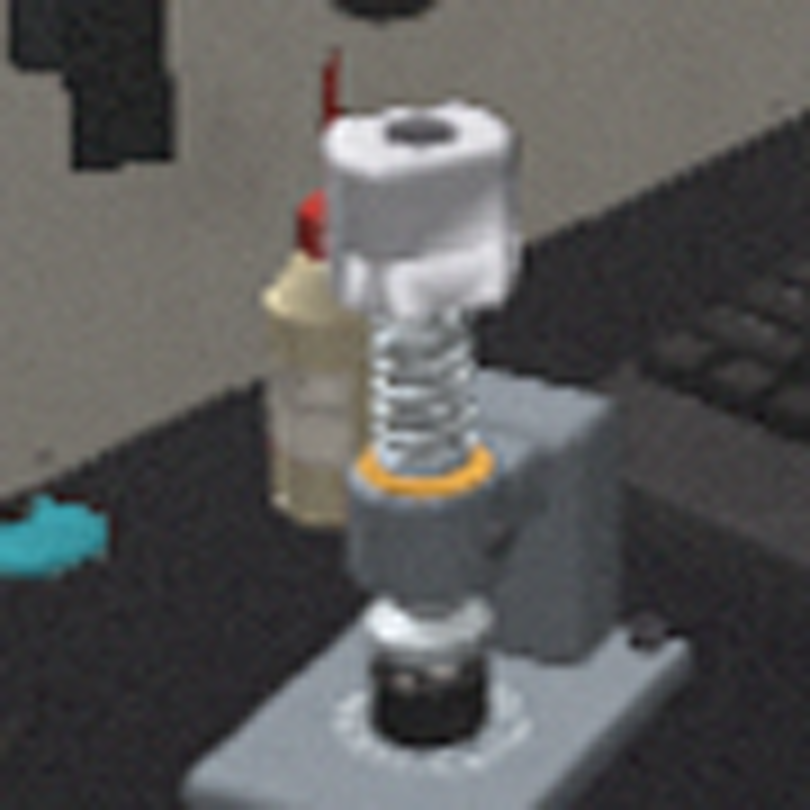

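View pics/w28d.png

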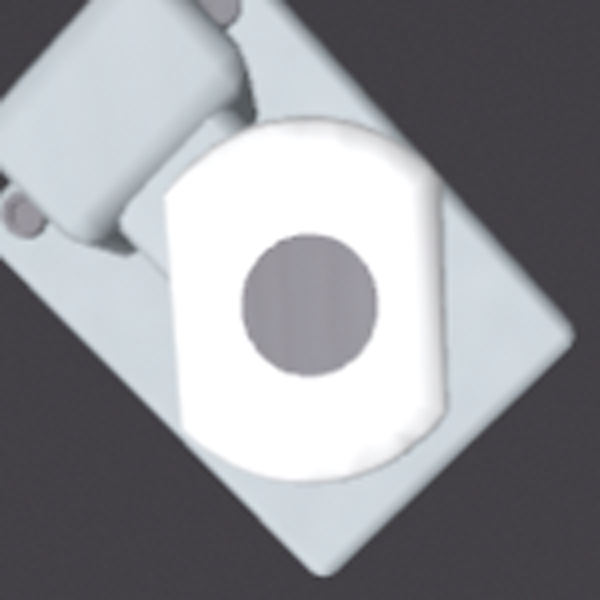

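```bash
python3 - <<'E'
from h import *
P,d=pickle.load(open("pics/w28.pkl","rb"))
for (x,y) in [(220,250),(220,350),(400,250),(400,350),(310,160),(310,440),(310,300)]:
    u,v=205+x/4,32+y/4; print((x,y),pt(P,u,v,d[int(v),int(u)]).round(4))
# sanity of depth: base plate top z=.014, column
for (x,y) in [(500,300),(320,530),(120,60)]:
    u,v=205+x/4,32+y/4; print("ref",(x,y),pt(P,u,v,d[int(v),int(u)]).round(4))
f=lambda x,y: onz(P,205+x/4,32+y/4,.1704)
for s in [((165,197),(182,418)),((440,185),(445,410))]:
    q=f(*s[0])-f(*s[1]);print(np.degrees(np.arctan2(q[1],q[0])))
c=f(310,305);print("centre",c)
S,ds=pickle.load(open("pics/s28.pkl","rb"))
# knob top disc in scene
u,v=186+422/9,143+131/9
o,dr=ray(S,u,v); t=(.5237-o[0])/dr[0]; print("scene disc z at x axis",(o+t*dr).round(4))
for z in(.164,.167,.1704): print(z,proj(S,np.array([.5237,.0034,z])), (u,v))
# height of ram foot: compare ring
E
```

```text
(220, 250) [0.5339 0.009  0.1718]
(220, 350) [0.524  0.0151 0.1701]
(400, 250) [ 0.523  -0.0097  0.171 ]
(400, 350) [0.5233 0.0041 0.3474]
(310, 160) [ 0.5372 -0.0054  0.1715]
(310, 440) [0.5089 0.0111 0.1695]
(310, 300) [0.5235 0.0026 0.1716]
ref (500, 300) [ 0.5017 -0.0362  0.0155]
ref (320, 530) [0.4766 0.0259 0.0135]
ref (120, 60) [0.5754 0.0102 0.0813]
-27.215813901615306
-27.479712636683487
centre [0.52297784 0.00285843 0.1704    ]
scene disc z at x axis [ 0.5237 -0.0007  0.1716]
0.164 (np.float64(231.464024448607), np.float64(160.46404098195677)) (232.88888888888889, 157.55555555555554)
0.167 (np.float64(231.4391188119013), np.float64(159.11000358213525)) (232.88888888888889, 157.55555555555554)
0.1704 (np.float64(231.41079293327135), np.float64(157.57001889911328)) (232.88888888888889, 157.55555555555554)
```

```bash
python3 - <<'E'
from h import *
T,im,d=snap("t29","top");S,ims,_=snap("s29","scene")
a=cv2.imread("pics/top0.png")
cv2.imwrite("pics/cmp.png",np.vstack([cv2.resize(a[140:270,140:400],None,fx=2.2,fy=2.2),cv2.resize(im[140:270,140:400],None,fx=2.2,fy=2.2)]))
crop(ims,*proj(S,np.array([.5237,.0034,.05])),30,"s29d",12)
E
```

```text
crop off 202 178 x 12
```

View pics/cmp.png

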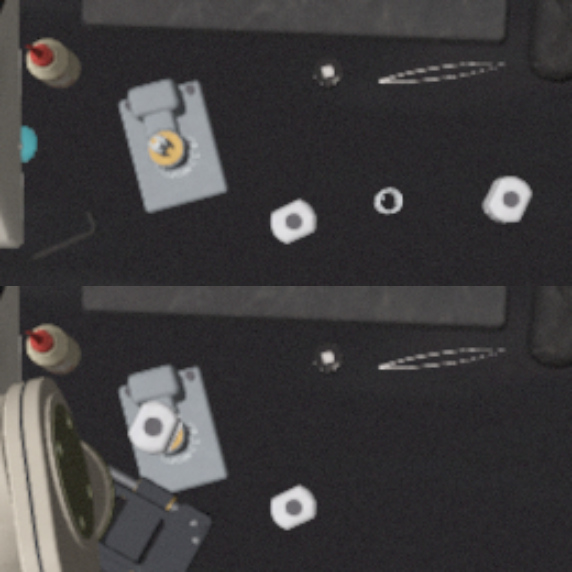

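View pics/s29d.png

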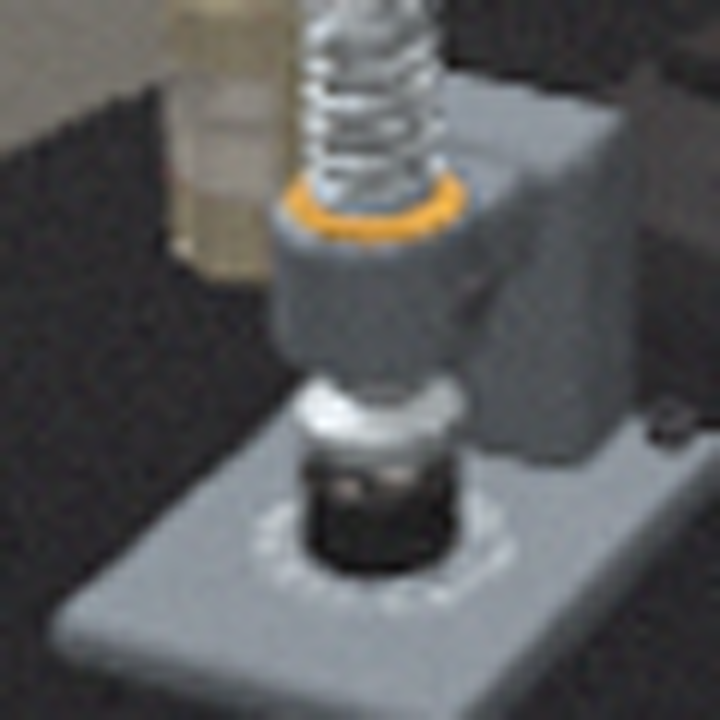

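The before/after top view shows the oil bottle, resin mount, tweezers and the nearer knob unmoved. The ram foot stands clear of the specimen mount, and the robot touches nothing, so I'm handing in.

```bash
python3 - <<'E'
from h import *
st(); print(hand_in())
E
```

```text
t 36.0 p [458.3  41.4 184.6] xaxis ang -30.34 z [-1.e-04  4.e-04 -1.e+00] F [ 0.  -0.   0.7] T [ 0.01  0.07 -0.05] w 49.8 q7 [ 0.44  0.03 -0.64  1.9   0.02  1.22 -2.3 ]
the job is handed in; nothing more can be done
None
```

The press is back together and handed in at 36 s, with the knob locked and the spring holding the ram up. No verdict was reported.

**What I did:**
- **Spring:** I turned its tang about 20° to match the keyway and lowered it onto the boss. It never caught, so no easing twists were needed. A picture from above showed the tang in the keyway, down on the brass.
- **Knob:** I used the one farthest from the robot's base. I pressed it down until its roof met the ram (about 16 N), then turned it clockwise about 87° at the gripper. I eased it up and let go.

**Last checks:**
- **Lock:** the knob's top measured about 171 mm; it should be 170.4 mm when locked with the ram up. In the groove but not locked it would be about 167 mm.
- **Ram:** its foot stands clear of the specimen mount.
- **Other things:** the bottle, the resin mount and the other knob have not moved, and the robot touches nothing.

**What went wrong or disagreed:**
- **Wrong move at the first spring grasp:** I typed a row that drove the gripper 30 mm down instead of up. The spring slid about 20 mm in the fingers on the bench, and the peak force was not recorded. I set the spring back down, checked it stood straight with its tang where it had been, and gripped it again.
- **Turn to the stop:** the knob ended about 84° round from where it went on, against the stated "about 75". The torque began to rise at about 79° and kept rising, which I took as the stop.
- **Pull test:** I did not pull on the locked knob to test it.

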